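# Clip the jar shelf into the counter display and stock it

## Robot

A 6-joint arm with a two-finger parallel gripper is mounted at the origin on the work surface. World frame = base frame: x ahead of the robot, y to its left, z up, the work surface at z = 0. Lengths are in mm, angles in rad, forces in N, time in s.
With the tool pointing down it reaches from about 400 to 925 mm from the base axis. Payload 12.5 kg.
Tool frame: the origin (TCP) lies on the centre line of the jaws, within the pads' length; the fingertips stand 22 mm ahead of it and the grasp point (between the pads) lies 3 mm ahead of it; x points along the fingers, y is the direction in which the jaws open and shut, and the axes are right-handed (so a half turn about x gives the same grasp; the last joint's range is limited). The gripper opens to 95 mm and grips with 3 to 60 N. Pads are 20 mm wide; open, the fingers measure 119 mm over their backs; the gripper's body (75 mm by 180 mm) begins 59 mm behind the grasp point.
Start: joints at [1.077, 0.491, 1.559, -0, 1.092, -0.106], TCP at [236.33, 578.613, 236.661] pointing down, gripper open.
Joint ranges: [-3.1, 3.1], [-0.84, 2.19], [0.05, 2.79], [-1.13, 4.28], [0.06, 2.93], [-2.69, 2.69]. Speed limits (rad/s): [2.22, 2.22, 2.79, 3.14, 3.14, 3.14].

## Interface

Orientations are given as [roll, pitch, yaw] about the fixed x, y, z axes, in that order (R = Rz(yaw) Ry(pitch) Rx(roll)).
In Python, from cell import * gives the robot as it stands.
- The arm moves only by the tool step_arm, never from a script. Its argument "steps" is a list of rows, each a list of 4 numbers: the shift along the tool's x, y, z in units of 50 mm (1.0 is 50 mm), then the turn about the tool's x in units of 8 degrees (1.0 is 8 degrees). A call has 1 to 20 rows; each row shifts and turns the commanded pose from where the row before left it, along the tool's axes as they then stand; what a row does not reach is not made up. A row lasts 1/8 s, in which the tool goes at most 62.5 mm and 10.7 degrees, less where a joint would pass 70% of its speed; a pose out of reach is approached as far as the arm can. A call is refused whole if a number of a shift passes 1 or a number of a turn 1, either way. A call with a gripper value outside its range is refused whole. "jaw" is the closure, from 0 (fully open) to 1 (shut), set as the call begins (left out, the last holds). The fingers move at their own pace and stop on an object; the grip force is fixed at half the most. Time passes only in rows, so rows that do not move let the fingers close. It gives the time, the measured TCP pose, the force and the opening at its end, in the units of the state.
- state(): the state, without advancing time (a new reading comes with each control period).
- read_camera(name): name is "scene" or "top" or "wrist"; returns the picture (480x640x3 uint8, red, green, blue); there is no depth.
- camera_info(name): a dict with "mtx" (3x3 intrinsics, pixels), "eye" and "attitude" of the camera in the world; the wrist camera has in their place "hand_eye" (4x4, takes a point from camera to tool coordinates, whose origin is the TCP and whose axes are the tool frame's). Camera axes: x right, y down, z forward; pixel columns grow to the right and rows downward; lengths in mm; the calibration is good to about 2 mm. A picture is of the moment at which its call begins: read the wrist's pose just before it. camera_info takes no time and is no camera call.
- job_done(): hands the job in, once; it reports no verdict.
The state is a dict: "t": time; "joints": joint angles; "qvel": joint speeds; "tau": joint torques, N m; "eef_pos": TCP position; "tcp_rot": TCP orientation; "ft_force": force on the tool from outside, world axes, zero at the start; "moment": the same for the moment, N m; "opening": opening from 0.0 (shut) to 1.0 (fully open).
Only numpy, scipy, OpenCV 4.12 (cv2) and the standard library are available. Lean on these libraries where they do the work, as an engineer would, in place of code of your own. Each camera call takes 0.05 s, during which the arm holds its last target.

## Task

Hang the loose wooden jar shelf on the counter display stand: hook its two upper claws into the middle slots of the two slotted uprights (its lower tabs go into the lowest slots) and press it down until both spring locks snap over the tabs and it sits fully home. Then stand the tall jar upright on the fitted shelf, setting it down gently. Leave the other jars, tins and the bottle where they are.

Things in the scene. Friction and masses are not known exactly. Their poses are not given: they have to be found in the camera images.
- stand: Fixed display stand. Origin on the counter, midway between its two uprights, in the plane of their front faces; x to its back (away from the robot), y to its left. Foot board 20 mm thick, x -115 to 65, y +-180 mm. Uprights: steel channels 36 mm wide at y = +-120 mm, face wall 4 mm thick. The locked shelf's origin is at x -70, y 0, z 127 mm here, axes parallel (front may sag 2 deg).
- slot_left (a point): Middle slot of the left upright: centre of its lower edge, on the face (stand frame 0, 120, 215 mm). Each upright has five slots, 11 mm wide, 28 mm high, 40 mm pitch, lower edges at z = 135, 175, 215, 255, 295 mm. The upper claw's neck ends up resting on this lower edge.
- slot_right (a point): The same in the right upright (stand frame 0, -120, 215 mm).
- header (a point): Middle of the lower front edge of the stand's crown (stand frame -105, 0, 360 mm): two fixed timber slats 45 mm wide (x -105 to -60 and 0 to 45 mm), 22 mm thick, y +-180 mm, joined at the ends, small jars on the rear one up to z = 437 mm. It overhangs the shelf's place: a tool pointing straight down does not fit, one leaning back towards the robot by 35 degrees does.
- jar_shelf: Loose jar shelf, timber with steel claws, 0.36 kg, level on the counter. Origin: centre of its underside, x to its back (claws), z up. Body x +-70 mm; side cheeks 6 mm thick at y = +-120 mm, 30 mm high in front, sloping up from x = -12 mm to 106 mm high from x = 44 mm back. Floor top z = 8 mm; front lip 24, back rail 30 mm high, each 8 mm thick.
- divider (a point): Top edge of the shelf's divider, the place to grip it (shelf frame 18, 0, 55 mm). The divider is an upright board on the centre line, 14 mm thick in y, from x = -50 to 62 mm, z 8 to 55 mm; a 110 mm wide lane for jars on either side of it.
- claw_left (a point): Left upper claw, 5 mm thick in y: underside of its neck at the cheek's back edge (shelf frame 70, 120, 88 mm). Neck z 88 to 100 mm; its tooth, 6 to 11.5 mm behind the back edge, hangs to z = 80 mm. To hook: shelf level, 9 to 15 mm above its final height, straight back until the back edges are within 1.5 mm of the faces, then straight down.
- claw_right (a point): The same on the right (shelf frame 70, -120, 88 mm).
- tab_left (a point): Left lower tab where it leaves the cheek, its underside (shelf frame 70, 120, 10 mm): straight, 6 mm high, 5 mm thick, reaches 16 mm behind the back edge, enters the lowest slot. The right one is at y = -120 mm.
- tall_jar: The tall jar: glass with a paper label and a steel lid, 60 mm diameter, 100 mm high, about 0.3 kg, stands on the counter among the squat jars. Origin at the centre of its underside.
- lock_left (a joint): Spring lock of the left upright: a toothed strip in the channel, slides back, in m. 0 = sprung forward (at rest, and again once the shelf is locked), about 0.004 while the tab passes. About 1.8 to 2.7 N per strip; with friction, pressing the shelf home past both takes 4 to 12 N beyond its weight, which alone does not carry it over. It snaps over the tab in the last 2 mm.
- lock_right (a joint): The same in the right upright.
- lock_left_tooth (a point): Tip of the underside of the left lock's lowest tooth: stand frame 12, 120, 144.5 mm at rest; ends up 1.5 mm above the tab of the locked shelf. The tooth's upper side is a ramp.
- lock_right_tooth (a point): The same on the right (y = -120 mm).
- squat_jar_a: A squat jar, 68 mm diameter, 62 mm high, on the counter; not to be moved. Origin at the centre of its underside.
- squat_jar_b: Another squat jar, the same.
- tin_a: A tin, 52 mm diameter, 45 mm high, on the stand's foot board under the shelf's place; not to be moved. Origin at the centre of its underside.
- tin_b: Another tin there, the same.
- bottle: A bottle, 64 mm diameter, 210 mm high, on the counter to the left of the stand; not to be moved. Origin at the centre of its underside.

How it is judged (in metres and radians):
On the way, in this order (a step that is already met when the one before it is completed fails the run):
1. the shelf is hooked in the middle slots, pressed home and both locks have snapped over its tabs (x of jar_shelf in the frame of stand between -0.0755 and -0.067 m and y of jar_shelf in the frame of stand between -0.006 and 0.006 m and z of jar_shelf in the frame of stand between 0.124 and 0.1305 m and angle between the z axis of jar_shelf and the z axis of stand, either way round below 0.06 rad and angle between the x axis of jar_shelf and the x axis of stand, either way round below 0.06 rad and value of joint each of lock_left, lock_right below 0.002 m), for 0.2 s.
2. the tall jar stands on the fitted shelf and is let go (all of step 1 and x of tall_jar in the frame of jar_shelf between -0.05 and 0.05 m and y of tall_jar in the frame of jar_shelf between -0.1 and 0.1 m and z of tall_jar in the frame of jar_shelf between 0.002 and 0.014 m and angle between tall_jar's own z axis and vertical below 0.1 rad and linear speed of tall_jar below 0.03 m/s and contact force between the fingers and tall_jar below 0.3 N), for 0.2 s.
At the end, for the whole second after the job is handed in: Shelf in its place in the stand within 3 mm front to back (5.5 mm forward), 6 mm sideways, 3 mm in height and 0.06 rad, both spring locks forward (below 2 mm); the tall jar at rest on its floor, upright within 0.1 rad, let go (all of step 2 and linear speed of jar_shelf below 0.03 m/s); the robot touches nothing.
It fails at once if another jar, a tin or the bottle is shifted by more than 40 mm or knocked over (distance of any of squat_jar_a, squat_jar_b, tin_a, tin_b, bottle from where it was at the start of the episode above 0.04 m or angle between any of squat_jar_a, squat_jar_b, tin_a, tin_b, bottle's own z axis and vertical above 0.6 rad).
It fails at once if the tall jar is dropped (falls freely faster than 0.5 m/s, a drop of about 13 mm) (contact force between the fingers and tall_jar below 0.3 N and linear speed of tall_jar above 0.5 m/s).
It also fails if it takes over 64 s, if anything falls off the work surface, if the arm or the gripper's body presses on something with over 40 N, if the wrist force passes 120 N, or if a joint passes its speed limit or range.

## Working session

There is one attempt and no reset: what is moved stays moved. The work goes in short steps, Python scripts to look and compute and a tool call to move; the robot and the scene stay as the last step left them, time stands still between calls to the robot, and variables do not carry over. Pictures are saved under pics/ and viewed, and the job is handed in when it is done.

Besides the shell and the picture viewer there is one more tool, called after ">>>" as name(argument=value, ...) on one line, values as JSON. step_arm: Moves the arm, as the interface text tells. Its arguments: {"type":"object","properties":{"steps":{"type":"array","items":{"type":"array","items":{"type":"number"}}},"jaw":{"type":"number"}},"required":["steps"]}

```bash
ls; mkdir -p pics; python3 - <<'E'
from cell import *
import cv2
print(state())
for n in ("scene","top","wrist"):
    im=read_camera(n); cv2.imwrite(f"pics/{n}0.png",im[:,:,::-1]); print(n,camera_info(n))
E
```

```text
pics
{'t': 0.0, 'joints': array([ 1.07735698e+00,  4.91563213e-01,  1.55939628e+00, -1.58857013e-05,
        1.09168983e+00, -1.05629089e-01]), 'qvel': array([-0.00145941, -0.00026448,  0.00027611, -0.00181021,  0.00047336,
       -0.00011883]), 'tau': array([-1.90849998e-03, -6.12639213e+01, -2.58175832e+01,  6.91884826e-02,
        4.82149317e-02, -1.60582217e-04]), 'eef_pos': array([236.25896926, 578.41738784, 236.07777268]), 'tcp_rot': array([-1.66309239,  1.56973957, -2.05089532]), 'ft_force': array([1.21711685, 0.07568128, 0.3085615 ]), 'moment': array([ 0.00788133, -0.01411652, -0.00538892]), 'opening': 1.0011134924018783}
scene {'mtx': array([[444.17740461,   0.        , 314.78335567],
       [  0.        , 444.17740461, 237.04065008],
       [  0.        ,   0.        ,   1.        ]]), 'eye': array([1640.3882129 ,  227.05758463,  908.2731839 ]), 'attitude': array([-2.15401071, -0.02412613,  1.7486962 ])}
top {'mtx': array([[468.56729323,   0.        , 323.12715462],
       [  0.        , 468.56729323, 234.92250476],
       [  0.        ,   0.        ,   1.        ]]), 'eye': array([ 336.75088194,   37.78875734, 1350.20376685]), 'attitude': array([-2.90433413,  0.00529258, -1.51119519])}
wrist {'mtx': array([[396.34977804,   0.        , 319.90464263],
       [  0.        , 396.34977804, 237.57231312],
       [  0.        ,   0.        ,   1.        ]]), 'hand_eye': array([[ 5.36290232e-04, -2.94243974e-01,  9.55730190e-01,
        -1.47180862e+02],
       [ 9.99999764e-01, -2.53430344e-04, -6.39155761e-04,
         1.21894551e+00],
       [ 4.30278762e-04,  9.55730307e-01,  2.94243768e-01,
        -8.34195006e+01],
       [ 0.00000000e+00,  0.00000000e+00,  0.00000000e+00,
         1.00000000e+00]])}
```

View pics/scene0.png

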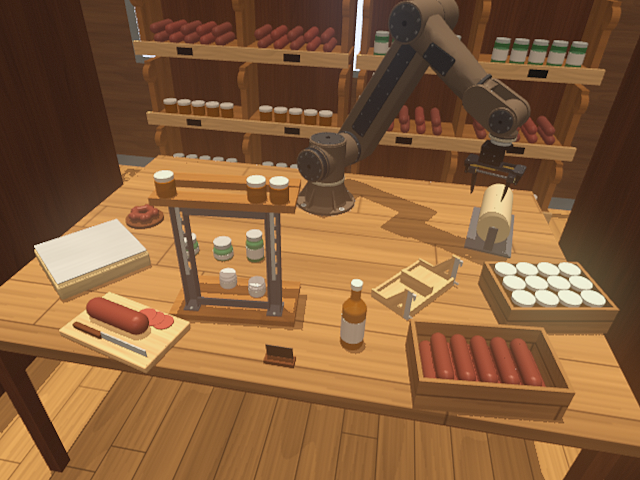

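View pics/top0.png

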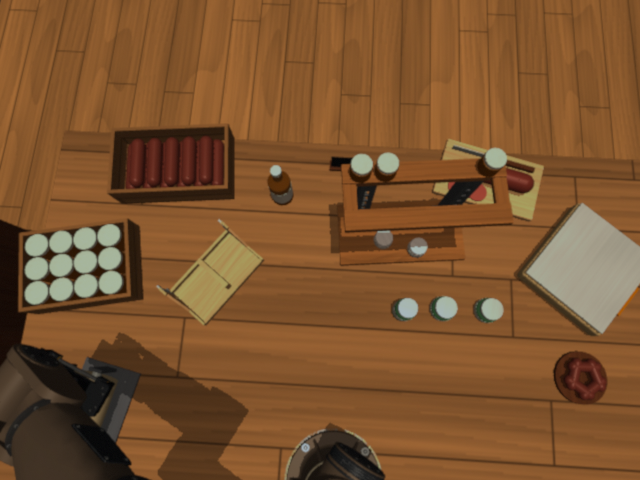

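View pics/wrist0.png

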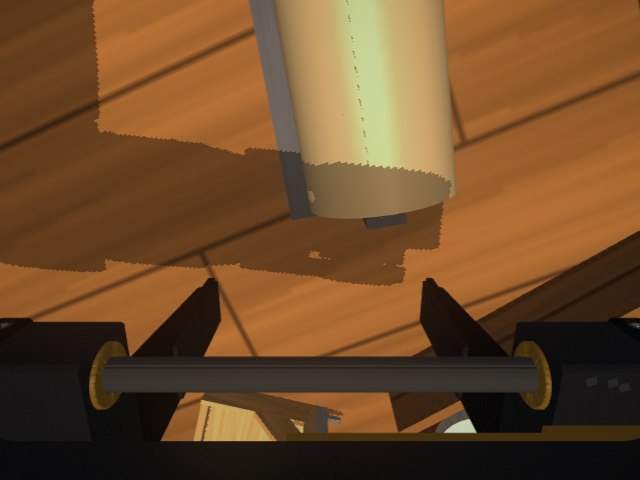

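```bash
cat > h.py <<'E'
import numpy as np, cv2, pickle
from scipy.spatial.transform import Rotation as Rn
from scipy.optimize import least_squares
from cell import *
def cam(n):
    c=camera_info(n); return c['mtx'],c['eye'],Rn.from_euler('xyz',c['attitude']).as_matrix()
C={n:cam(n) for n in('scene','top')}
def proj(n,p):
    K,e,R=C[n]; q=(np.atleast_2d(p)-e)@R; q=q@K.T; return q[:,:2]/q[:,2:]
def ray(n,uv,z):
    K,e,R=C[n]; d=R@np.linalg.solve(K,[uv[0],uv[1],1]); return e+d*(z-e[2])/d[2]
def crop(im,x0,y0,x1,y1,f,name):
    cv2.imwrite(name,cv2.resize(im[y0:y1,x0:x1,::-1],None,fx=f,fy=f,interpolation=cv2.INTER_CUBIC))
E
python3 - <<'E'
from h import *
s=cv2.imread('pics/scene0.png')[:,:,::-1];t=cv2.imread('pics/top0.png')[:,:,::-1]
crop(t,150,200,310,320,5,'pics/c1.png');crop(t,320,130,530,280,3.8,'pics/c2.png')
crop(t,370,280,520,330,5,'pics/c3.png')
crop(s,140,160,310,330,3.5,'pics/c4.png')
crop(s,330,240,480,350,5,'pics/c5.png')
E
```

```text
(no output)
```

View pics/c1.png

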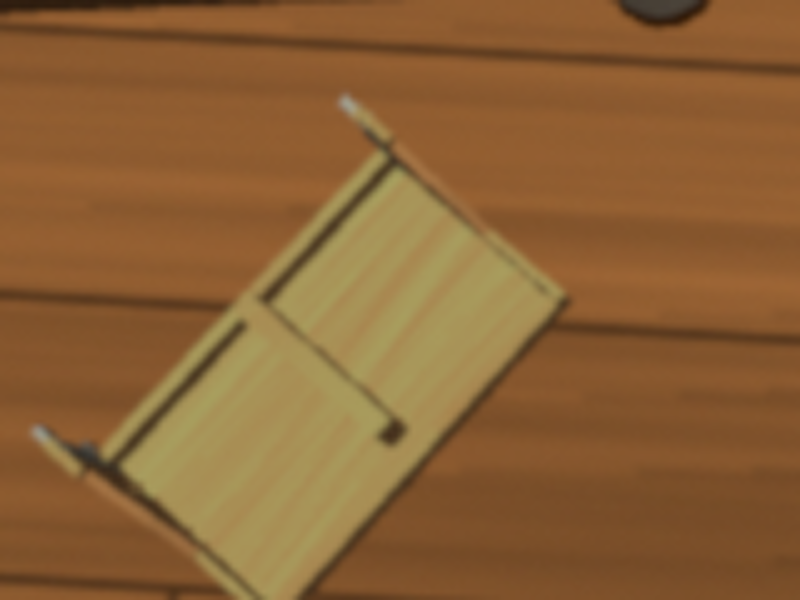

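View pics/c2.png

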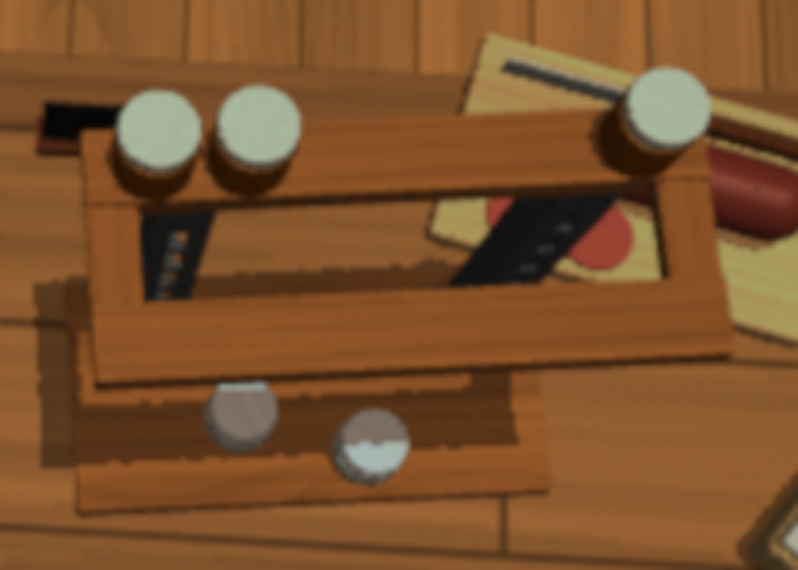

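View pics/c3.png

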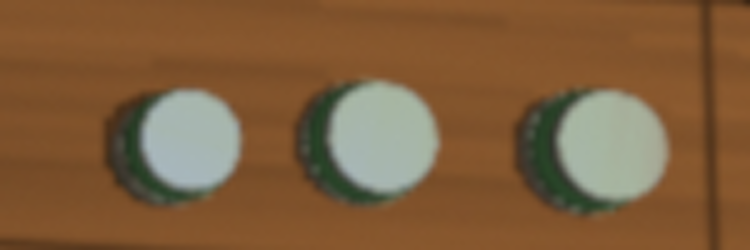

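View pics/c4.png

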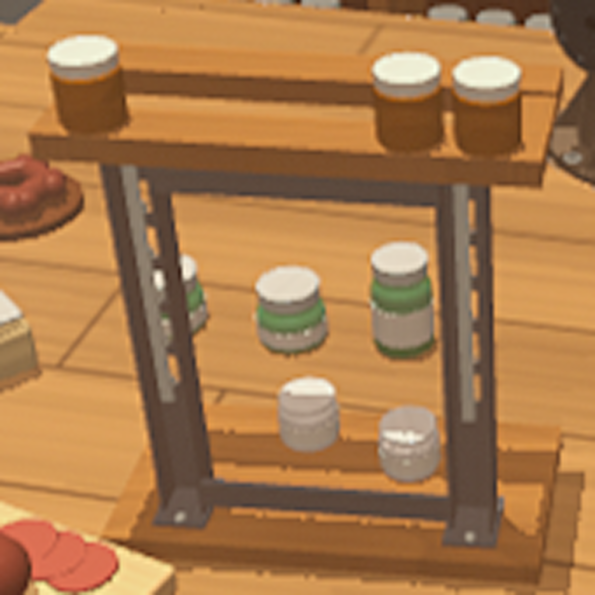

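View pics/c5.png

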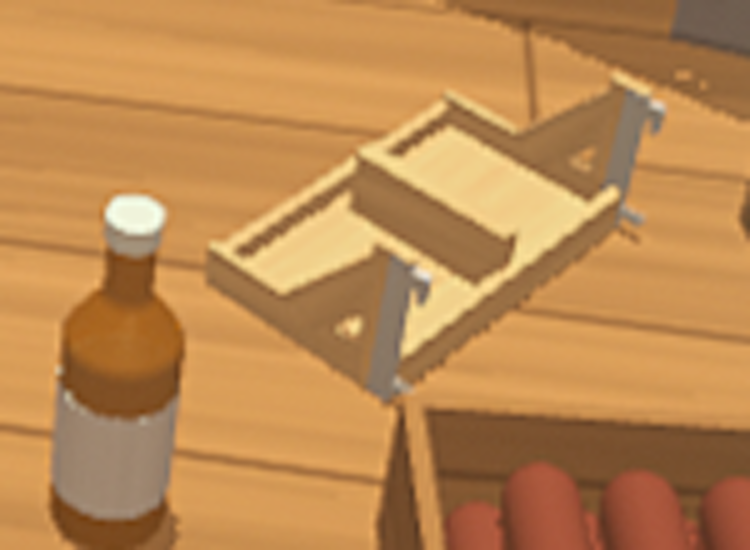

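```bash
cat >> h.py <<'E'
def fit(obs,p0,zfree=False):
    # obs: list (cam,(u,v),(body pt))
    def tr(p,b):
        c,s=np.cos(p[2]),np.sin(p[2]); b=np.asarray(b,float)
        return np.array([p[0]+c*b[0]-s*b[1],p[1]+s*b[0]+c*b[1],b[2]+(p[3] if len(p)>3 else 0)])
    f=lambda p:np.concatenate([proj(n,tr(p,b))[0]-uv for n,uv,b in obs])
    r=least_squares(f,p0,loss='soft_l1'); return r.x,f(r.x).reshape(-1,2)
def sp(u,v,f,x0,y0): return ((u+.5)/f-.5+x0,(v+.5)/f-.5+y0)
E
python3 - <<'E'
from h import *
T=lambda u,v:sp(u,v,5,150,200)
S=lambda u,v:sp(u,v,5,330,240)
ob=[('top',T(405,417),(-50,-7,55)),('top',T(380,432),(-50,7,55)),('top',T(38,432),(80,120,100)),('top',T(343,100),(80,-120,100)),('top',T(568,297),(-70,-123,30)),
('scene',S(660,105),(80,120,98)),('scene',S(425,275),(80,-120,98)),('scene',S(513,236),(62,-7,55)),('scene',S(208,245),(-70,-123,30)),('scene',S(358,155),(-50,-7,55)),('scene',S(448,93),(-70,123,30))]
x,r=fit(ob,[450,250,.8]); print(x); print(r.round(1))
T=lambda u,v:sp(u,v,3.8,320,130)
S=lambda u,v:sp(u,v,3.5,140,160)
ob=[('top',T(96,385),(-105,180,382)),('top',T(732,355),(-105,-180,382)),('top',T(82,128),(45,180,382)),('top',T(77,513),(-115,180,20)),('top',T(549,490),(-115,-180,20)),
('scene',S(542,185),(45,180,360)),('scene',S(33,152),(45,-180,360)),('scene',S(547,150),(45,180,382)),('scene',S(38,125),(45,-180,382)),('scene',S(540,568),(65,180,20)),('scene',S(560,430),(-115,180,20))]
x,r=fit(ob,[600,-150,0.]); print(x); print(r.round(1))
for uv in [(190,140),(383,137),(612,146)]:
    for z in (100,62): print(uv,z,ray('top',sp(*uv,5,370,280),z))
E
```

```text
[519.17960667 361.71625194  32.34450964]
[[-2.1  0.6]
 [-0.6  1.4]
 [ 0.1  0.2]
 [ 0.4  0.6]
 [-0.3 -0.6]
 [-0.1  1.7]
 [ 0.3  1.8]
 [-1.7  1. ]
 [-0.2  0.8]
 [-0.5 -0. ]
 [-0.4 -0. ]]
[ 7.04843481e+02 -1.56090656e+02  1.03307333e-01]
[[-0.5 -0.2]
 [ 0.7  0.4]
 [-0.5  1.6]
 [-0.2  0.2]
 [ 0.5  0.7]
 [ 0.3  1.7]
 [ 0.5  2.5]
 [-1.2  3.7]
 [-2.6  2.4]
 [ 0.1  0.2]
 [ 0.9 -0.8]]
(190, 140) 100 [ 453.85766239 -172.28555721  100.        ]
(190, 140) 62 [ 457.41712827 -178.6707755    62.        ]
(383, 137) 100 [ 461.45753195 -274.00438738  100.        ]
(383, 137) 62 [ 465.24799621 -283.4813541    62.        ]
(612, 146) 100 [ 463.87272496 -394.49800272  100.        ]
(612, 146) 62 [ 467.73659912 -407.63737833   62.        ]
```

```bash
cat >> h.py <<'E'
def tool():
    s=state(); return s['eef_pos'],Rn.from_euler('xyz',s['tcp_rot']).as_matrix(),s
def plan(target,yax=None):
    """target TCP world; desired tool-y dir (angle) -> total local shift after turning"""
    p,R,s=tool(); th=0
    if yax is not None:
        d=np.array([np.cos(yax),np.sin(yax),0])
        th=np.arctan2(d@R[:,2],d@R[:,1]); th=(th+np.pi/2)%np.pi-np.pi/2
    c,si=np.cos(th),np.sin(th)
    Rt=R@np.array([[1,0,0],[0,c,-si],[0,si,c]])
    d=np.asarray(target)-p
    print('t',s['t'],'p',p.round(1),'x',R[:,0].round(3),'y',R[:,1].round(3),'turn',round(np.degrees(th)/8,3),'shift before turn',(R.T@d/50).round(3),'after turn',(Rt.T@d/50).round(3), 'j',s['joints'].round(3),'op',round(s['opening'],3),'F',s['ft_force'].round(1))
E
python3 - <<'E'
from h import *
print(ray('top',(280,190),30),ray('scene',(352,345),0))
plan([530,376,236],0.9286+np.pi/2)
plan([530,376,40],0.9286+np.pi/2)
E
```

```text
[784.53078248 199.78676784  30.        ] [784.72809498 198.42012233   0.        ]
t 0.15 p [236.3 578.5 236.2] x [-0.    -0.001 -1.   ] y [ 0.378  0.926 -0.001] turn -9.428 shift before turn [ 5.000e-03 -1.527e+00  6.970e+00] after turn [ 5.00e-03 -7.13e+00  2.76e-01] j [ 1.077  0.491  1.559 -0.     1.092 -0.106] op 1.0 F [ 0.2 -0.2 -1.4]
t 0.15 p [236.3 578.5 236.2] x [-0.    -0.001 -1.   ] y [ 0.378  0.926 -0.001] turn -9.428 shift before turn [ 3.925 -1.524  6.97 ] after turn [ 3.925 -7.13   0.279] j [ 1.077  0.491  1.559 -0.     1.092 -0.106] op 1.0 F [ 0.2 -0.2 -1.4]
```

>>> step_arm(steps=[[0, -0.218, 0.996, 0], [0, -0.218, 0.996, 0], [0, -0.218, 0.996, 0], [0, -0.218, 0.996, 0], [0, -0.218, 0.996, 0], [0, -0.218, 0.996, 0], [0, -0.218, 0.996, 0], [0, 0, 0, -0.943], [0, 0, 0, -0.943], [0, 0, 0, -0.943], [0, 0, 0, -0.943], [0, 0, 0, -0.943], [0, 0, 0, -0.943], [0, 0, 0, -0.943], [0, 0, 0, -0.943], [0, 0, 0, -0.943], [0, 0, 0, -0.943]], jaw=0)

```text
t: 2.28
eef_pos: [530.1, 376.1, 236.4]
tcp_rot: [2.622, 1.57, -2.728]
ft_force: [-0.1, 0.3, -0.4]
opening: 1.002
```

```bash
python3 - <<'E'
from h import *
plan([530,376,40],0.9286+np.pi/2)
cv2.imwrite('pics/w1.png',read_camera('wrist')[:,:,::-1])
E
```

```text
t 2.275 p [530.1 376.1 236.4] x [-0. -0. -1.] y [-0.804  0.595  0.   ] turn 0.033 shift before turn [ 3.927e+00 -0.000e+00 -1.000e-03] after turn [ 3.927e+00 -0.000e+00 -1.000e-03] j [ 0.515  0.527  1.493  0.     1.122 -1.989] op 1.002 F [-0.1  0.3 -0.4]
```

View pics/w1.png

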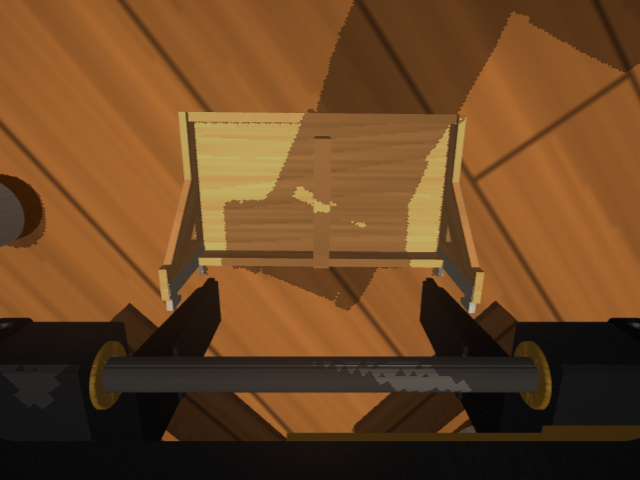

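```bash
cat >> h.py <<'E'
def wproj(p,pose=None):
    if pose is None: P,R,_=tool()
    else: P,R=pose
    c=camera_info('wrist'); H=c['hand_eye']; q=(np.atleast_2d(p)-P)@R
    q=(q-H[:3,3])@H[:3,:3]; q=q@c['mtx'].T; return q[:,:2]/q[:,2:]
def body(p,b):
    b=np.atleast_2d(b).astype(float); c,s=np.cos(p[2]),np.sin(p[2]); z=p[3] if len(p)>3 else 0
    return np.c_[p[0]+c*b[:,0]-s*b[:,1],p[1]+s*b[:,0]+c*b[:,1],b[:,2]+z]
def wfit(obs,p0,pose=None,free=None):
    P,R,_=tool() if pose is None else (*pose,0)
    uv=np.array([o[0] for o in obs],float); b=np.array([o[1] for o in obs],float)
    f=lambda p:(wproj(body(p,b),(P,R))-uv).ravel()
    r=least_squares(f,p0,loss='soft_l1'); return r.x,f(r.x).reshape(-1,2)
E
python3 - <<'E'
from h import *
p=[519.18,361.72,.9286]
b=[(-50,7,55),(-50,-7,55),(62,7,55),(62,-7,55),(-70,123,30),(-70,-123,30),(70,123,106),(70,-123,106)]
print(wproj(body(p,b)).round(1))
im=cv2.imread('pics/w1.png')[:,:,::-1]; crop(im,150,100,310,320,3.6,'pics/w1a.png'); crop(im,300,100,500,320,3.6,'pics/w1b.png')
E
```

```text
[[329.5 134.5]
 [312.  134.3]
 [327.3 265. ]
 [311.5 264.9]
 [465.7 110.4]
 [175.9 107.2]
 [479.  300. ]
 [159.  297. ]]
```

View pics/w1a.png

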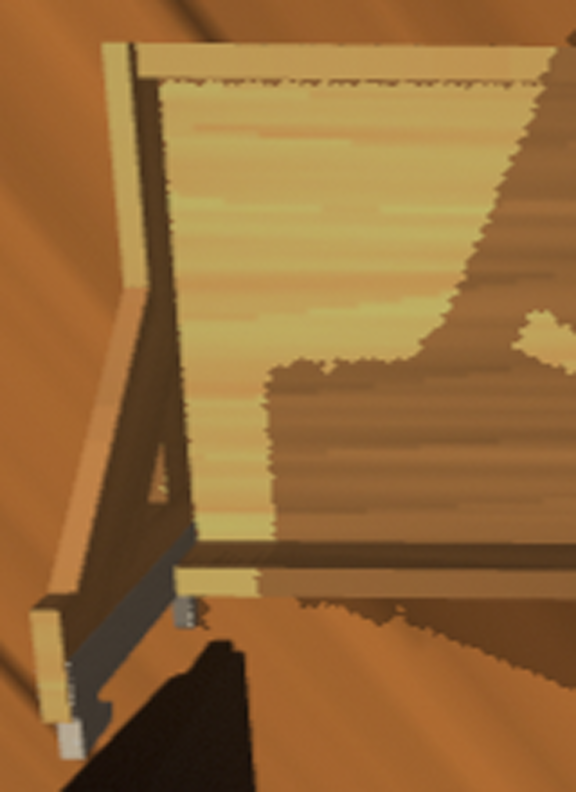

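View pics/w1b.png

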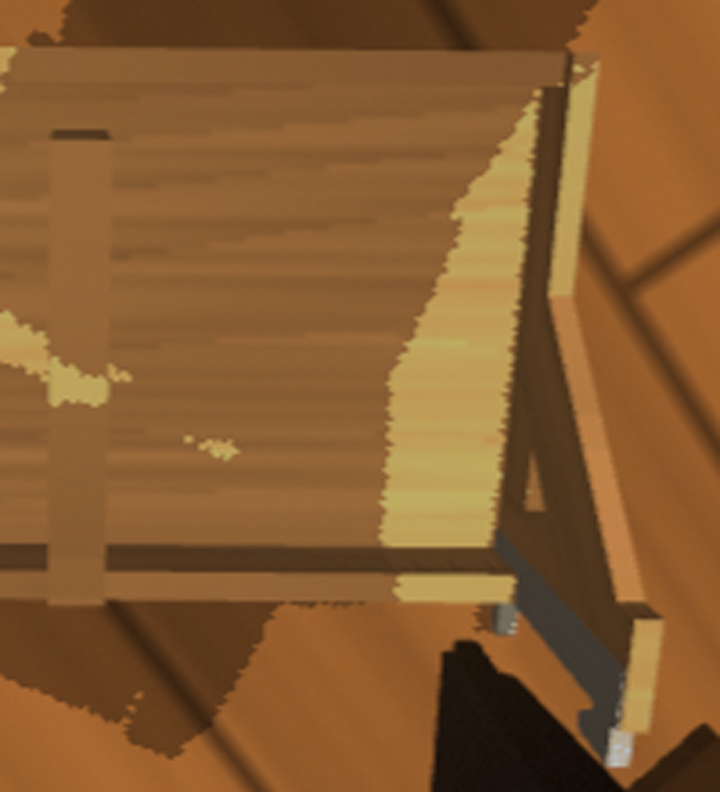

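```bash
python3 - <<'E'
from h import *
A=lambda u,v:sp(u,v,3.6,150,100)
B=lambda u,v:sp(u,v,3.6,300,100)
ob=[(B(49,139),(-50,-7,55)),(B(111,139),(-50,7,55)),(B(48,603),(70,-7,55)) ,(B(105,603),(70,7,55)),(A(103,43),(-70,-123,30)),(B(598,62),(-70,123,30)),(A(42,720),(70,-123,106)),(B(650,733),(70,123,106)),(A(31,610),(44,-123,106)),(B(663,622),(44,123,106))]
ob=[o for o in ob if o[1][:2] not in((70,-7),(70,7))]
x,r=wfit(ob,[519,362,.93]);print(x,r.round(1))
plan(body(x,(18,0,40))[0],x[2]+np.pi/2)
E
```

```text
[520.10849615 364.93394505   0.92835078] [[ 0.3  0.1]
 [ 0.4  0.3]
 [-0.6 -0.5]
 [ 1.  -2.6]
 [-0.3  1. ]
 [-0.2  0.5]
 [-1.   0.1]
 [ 0.6  0. ]]
t 2.325 p [530.1 376.1 236.4] x [-0. -0. -1.] y [-0.807  0.59   0.   ] turn 0.079 shift before turn [3.928 0.025 0.063] after turn [3.928 0.026 0.063] j [ 0.515  0.527  1.493  0.     1.121 -1.995] op 0.999 F [0.5 0.  0.5]
```

>>> step_arm(steps=[[0.8, 0.025, 0.063, 0.04], [0.8, 0, 0, 0], [0.8, 0, 0, 0], [0.8, 0, 0, 0], [0.5, 0, 0, 0], [0.228, 0, 0, 0], [0, 0, 0, 0]])

```text
t: 3.2
eef_pos: [531.0, 379.4, 40.0]
tcp_rot: [2.664, 1.57, -2.697]
ft_force: [0.2, 0.8, 0.8]
opening: 1.003
```

>>> step_arm(steps=[[0, 0, 0, 0], [0, 0, 0, 0], [0, 0, 0, 0], [0, 0, 0, 0], [0, 0, 0, 0]], jaw=1)

```text
t: 3.82
eef_pos: [531.1, 379.4, 40.4]
tcp_rot: [-0.249, 1.571, 0.675]
ft_force: [-0.1, -0.3, -0.2]
opening: 0.533
```

>>> step_arm(steps=[[0, 0, 0, 0], [0, 0, 0, 0], [0, 0, 0, 0], [0, 0, 0, 0], [0, 0, 0, 0], [0, 0, 0, 0]])

```text
t: 4.58
eef_pos: [531.1, 379.5, 40.2]
tcp_rot: [0.131, 1.571, 1.054]
ft_force: [0.1, -0.3, 0.7]
opening: 0.148
```

```bash
python3 - <<'E'
from h import *
print(state()['opening'])
plan(body([560,175,.1033],(18,0,110))[0],.1033+np.pi/2)
E
```

```text
0.14798772658505288
t 4.575 p [531.1 379.5  40.2] x [ 0.  0. -1.] y [-0.798  0.603  0.   ] turn 5.874 shift before turn [-1.396 -3.191 -2.667] after turn [-1.396 -4.127  0.514] j [ 0.519  0.759  1.642  0.     0.741 -1.975] op 0.148 F [ 0.1 -0.3  0.7]
```

>>> step_arm(steps=[[-0.3, 0, 0, 0], [-0.55, 0, 0, 0], [-0.55, 0, 0, 0], [0, -0.4, -0.333, 0], [0, -0.638, -0.533, 0], [0, -0.638, -0.533, 0], [0, -0.638, -0.533, 0], [0, -0.638, -0.533, 0], [0, -0.238, -0.2, 0], [0, 0, 0, 0.9], [0, 0, 0, 0.9], [0, 0, 0, 0.9], [0, 0, 0, 0.9], [0, 0, 0, 0.9], [0, 0, 0, 0.9], [0, 0, 0, 0.47]])

```text
t: 6.58
eef_pos: [577.8, 177.6, 110.7]
tcp_rot: [0.846, 1.57, 0.947]
ft_force: [0.0, -0.4, -4.6]
opening: 0.145
```

```bash
python3 - <<'E'
from h import *
plan(body([560,175,.1033],(18,0,41))[0],.1033+np.pi/2)
cv2.imwrite('pics/s2.png',read_camera('scene')[:,:,::-1])
E
```

```text
t 6.575 p [577.8 177.6 110.7] x [ 0.  0. -1.] y [-0.101  0.995  0.   ] turn -0.015 shift before turn [ 1.395e+00 -1.600e-02  1.000e-03] after turn [ 1.395e+00 -1.600e-02  1.000e-03] j [ 0.189  0.61   1.732  0.     0.8   -1.483] op 0.145 F [ 0.  -0.4 -4.6]
```

View pics/s2.png

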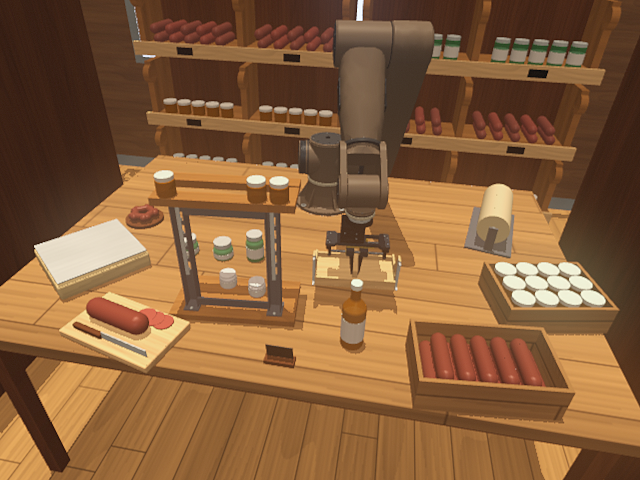

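>>> step_arm(steps=[[0.5, 0, 0, 0], [0.5, 0, 0, 0], [0.3, 0, 0, 0], [0.1, 0, 0, 0], [0, 0, 0, 0]])

```text
t: 7.25
eef_pos: [578.2, 177.2, 40.8]
tcp_rot: [0.211, 1.57, 0.315]
ft_force: [0.3, 0.2, -3.9]
opening: 0.147
```

>>> step_arm(steps=[[0, 0, 0, 0], [0, 0, 0, 0], [0, 0, 0, 0], [0, 0, 0, 0]], jaw=0.5)

```text
t: 7.75
eef_pos: [578.0, 177.0, 40.3]
tcp_rot: [0.363, 1.571, 0.467]
ft_force: [-0.8, 0.4, -0.4]
opening: 0.481
```

```bash
python3 - <<'E'
import numpy as np
D=[(.49156,1.5594,np.hypot(236.26,578.42),236.1),(.527,1.493,np.hypot(530.1,376.1),236.4),(.759,1.642,np.hypot(531.1,379.5),40.2),(.61,1.732,np.hypot(577.8,177.6),110.7)]
A=[];b=[]
for q2,q3,R,z in D:
    A+=[[1,np.sin(q2),np.sin(q2+q3),0],[0,np.cos(q2),np.cos(q2+q3),1]];b+=[R,z]
x,r,_,_=np.linalg.lstsq(np.array(A),np.array(b),rcond=None);print(x,r,np.array(A)@x-b)
E
```

```text
[ 15.42818819 523.38678921 408.86817006 -36.48575901] [41.86001222] [ 0.28999574 -0.03537943 -2.99970126  1.93747182 -1.25897016  1.27137231
  3.96867568 -3.1734647 ]
```

>>> step_arm(steps=[[-0.5, 0, 0, 0], [-1, 0, 0, 0], [-1, 0, 0, 0], [-1, 0, 0, 0], [-1, -0.6, 0, 0], [-1, -0.6, 0, 0], [-1, -0.6, 0, 0], [-1, -0.53, 0.5, 0], [-0.7, 0, 1, 0], [0, 0, 1, 0], [0, 0, 1, 0], [0, 0, 0, 0]])

```text
t: 9.25
eef_pos: [766.6, 79.2, 445.7]
tcp_rot: [3.032, 1.566, 3.136]
ft_force: [-0.5, 0.2, -1.0]
opening: 0.504
```

```bash
python3 - <<'E'
from h import *
plan([800,82,450],.1033+np.pi/2)
cv2.imwrite('pics/w2.png',read_camera('wrist')[:,:,::-1])
cv2.imwrite('pics/t2.png',read_camera('top')[:,:,::-1])
E
```

```text
t 9.25 p [766.6  79.2 445.7] x [-0.005  0.    -1.   ] y [-0.103  0.995  0.001] turn 0.002 shift before turn [-0.089 -0.013  0.669] after turn [-0.089 -0.013  0.669] j [ 0.017  0.654  0.731  0.     1.761 -1.657] op 0.504 F [-0.5  0.2 -1. ]
```

View pics/t2.png

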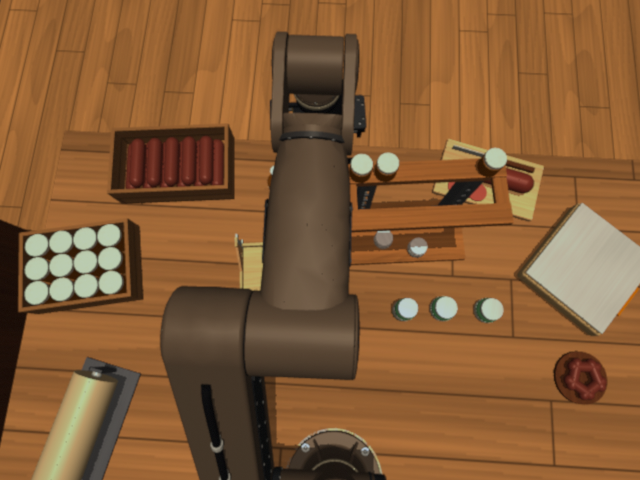

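```bash
python3 - <<'E'
import numpy as np
from scipy.optimize import least_squares
D=[(1.07736,.49156,1.5594,236.26,578.42,236.1),(.515,.527,1.493,530.1,376.1,236.4),(.519,.759,1.642,531.1,379.5,40.2),(.189,.61,1.732,577.8,177.6,110.7),(.017,.654,.731,766.6,79.2,445.7)]
def f(x):
    a,L1,L2,h,off,e=x;o=[]
    for q1,q2,q3,X,Y,z in D:
        r=X*np.cos(q1)+Y*np.sin(q1);l=-X*np.sin(q1)+Y*np.cos(q1)
        s=q2+q3
        o+=[a+L1*np.sin(q2)+L2*np.sin(s)+e*np.cos(s)-r, h+L1*np.cos(q2)+L2*np.cos(s)-e*np.sin(s)-z, l-off]
    return np.array(o)
r=least_squares(f,[0,520,410,0,66,0]);print(r.x,r.fun.round(1))
E
```

```text
[  0.72194345 585.69720994 410.108076   -53.49871704  66.05044915
  42.17129944] [ 0.1 -0.1 -0.2 -0.2  0.3  0.2 -0.   0.1  0.   0.1 -0.2 -0.2  0.  -0.
  0.1]
```

>>> step_arm(steps=[[0, 0.66, 0.4, 0], [0, 0.66, 0.5, 0], [0, 0, 0.8, 0], [0, 0, 0.8, 0]])

```text
t: 9.85
eef_pos: [856.3, 154.7, 444.5]
tcp_rot: [0.071, 1.557, 0.176]
ft_force: [41.0, 6.2, 59.2]
opening: 0.498
```

```bash
python3 - <<'E'
from h import *
plan([800,82,450],.1033+np.pi/2)
E
```

```text
t 9.85 p [856.3 154.7 444.5] x [ 0.014  0.002 -1.   ] y [-0.104  0.995  0.001] turn 0.01 shift before turn [-0.128 -1.327 -1.271] after turn [-0.128 -1.329 -1.269] j [ 1.030e-01  9.860e-01  4.700e-02  1.000e-03  2.095e+00 -1.572e+00] op 0.498 F [41.   6.2 59.2]
```

>>> step_arm(steps=[[0, 0, 0.15, 0], [0, 0, 0.15, 0], [0, 0, 0, 0]])

```text
t: 10.22
eef_pos: [861.6, 153.7, 441.0]
tcp_rot: [0.056, 1.545, 0.16]
ft_force: [-0.5, 0.4, -0.3]
opening: 0.499
```

```bash
python3 - <<'E'
from h import *
plan([800,82,450],.1033+np.pi/2)
E
```

```text
t 10.225 p [861.6 153.7 441. ] x [ 0.025  0.004 -1.   ] y [-0.103  0.995  0.001] turn 0.002 shift before turn [-0.217 -1.298 -1.368] after turn [-0.217 -1.298 -1.368] j [ 1.010e-01  9.900e-01  4.700e-02  2.000e-03  2.079e+00 -1.573e+00] op 0.499 F [-0.5  0.4 -0.3]
```

>>> step_arm(steps=[[0, 0, 0.4, 0], [0, 0, 0.4, 0], [0, 0, 0.4, 0], [0, 0, 0.4, 0], [0, 0, 0, 0]])

```text
t: 10.85
eef_pos: [888.0, 152.4, 408.3]
tcp_rot: [0.074, 1.514, 0.177]
ft_force: [0.6, -1.4, -0.1]
opening: 0.5
```

```bash
python3 - <<'E'
from h import *
plan([800,82,450],.1033+np.pi/2)
E
```

```text
t 10.85 p [888.  152.4 408.3] x [ 0.056  0.01  -0.998] y [-0.103  0.995  0.004] turn 0.0 shift before turn [-0.946 -1.215 -1.845] after turn [-0.946 -1.216 -1.845] j [ 0.095  1.027  0.049  0.005  2.009 -1.576] op 0.5 F [ 0.6 -1.4 -0.1]
```

>>> step_arm(steps=[[-0.5, 0, 0.8, 0], [-0.5, 0, 0.8, 0], [-0.5, 0, 0.8, 0], [-0.5, 0, 0.8, 0], [0, 0, 0, 0]])

```text
t: 11.48
eef_pos: [896.2, 144.1, 448.6]
tcp_rot: [0.063, 1.404, 0.166]
ft_force: [0.4, -0.3, -0.5]
opening: 0.497
```

```bash
python3 - <<'E'
from h import *
plan([800,82,450],.1033+np.pi/2)
E
```

```text
t 11.475 p [896.2 144.1 448.6] x [ 0.163  0.027 -0.986] y [-0.104  0.995  0.01 ] turn -0.005 shift before turn [-0.377 -1.034 -2.009] after turn [-0.377 -1.032 -2.01 ] j [ 0.083  0.985  0.048  0.015  1.943 -1.585] op 0.497 F [ 0.4 -0.3 -0.5]
```

>>> step_arm(steps=[[-0.5, 0.25, 0.8, 0], [-0.5, 0.25, 0.8, 0], [-0.5, 0.25, 0.8, 0], [-0.5, 0.25, 0.8, 0], [0, 0, 0, 0]])

```text
t: 12.1
eef_pos: [890.8, 182.1, 495.4]
tcp_rot: [0.071, 1.296, 0.176]
ft_force: [0.3, 0.3, 0.3]
opening: 0.501
```

```bash
python3 - <<'E'
from h import *
plan([800,82,450],.1033+np.pi/2)
E
```

```text
t 12.1 p [890.8 182.1 495.4] x [ 0.267  0.047 -0.963] y [-0.107  0.994  0.019] turn -0.007 shift before turn [ 0.294 -1.813 -2.181] after turn [ 0.294 -1.811 -2.182] j [ 0.125  0.937  0.048  0.014  1.883 -1.544] op 0.501 F [0.3 0.3 0.3]
```

>>> step_arm(steps=[[-0.5, -0.6, 0.7, 0], [-0.5, -0.6, 0.7, 0], [-0.5, -0.6, 0.8, 0], [-0.5, -0.4, 0.8, 0], [0, 0, 0, 0]])

```text
t: 12.72
eef_pos: [896.9, 66.0, 550.8]
tcp_rot: [0.056, 1.199, 0.157]
ft_force: [-0.8, 0.2, -0.9]
opening: 0.5
```

```bash
python3 - <<'E'
from h import *
plan([800,82,450],.1033+np.pi/2)
E
```

```text
t 12.725 p [896.9  66.  550.8] x [ 0.359  0.057 -0.932] y [-0.105  0.994  0.02 ] turn -0.042 shift before turn [ 1.202  0.481 -2.499] after turn [ 1.202  0.495 -2.496] j [-0.017  0.879  0.048  0.065  1.848 -1.66 ] op 0.5 F [-0.8  0.2 -0.9]
```

>>> step_arm(steps=[[-0.4, -0.3, 0.9, 0], [-0.4, -0.3, 0.9, 0], [-0.4, -0.3, 0.9, 0], [-0.4, -0.1, 0.9, 0], [0, 0, 0, 0]])

```text
t: 13.35
eef_pos: [900.9, 25.6, 594.2]
tcp_rot: [0.031, 1.084, 0.132]
ft_force: [0.2, 0.9, 0.7]
opening: 0.499
```

```bash
python3 - <<'E'
from h import *
plan([800,82,450],.1033+np.pi/2)
E
```

```text
t 13.35 p [900.9  25.6 594.2] x [ 0.463  0.061 -0.884] y [-0.104  0.994  0.015] turn -0.044 shift before turn [ 1.683  1.289 -3.027] after turn [ 1.683  1.307 -3.019] j [-0.071  0.839  0.048  0.096  1.776 -1.7  ] op 0.499 F [0.2 0.9 0.7]
```

>>> step_arm(steps=[[-0.3, -0.2, 0.9, 0], [-0.3, -0.2, 0.9, 0], [-0.3, -0.2, 0.9, 0], [-0.3, -0.1, 0.9, 0], [0, 0, 0, 0]])

```text
t: 13.98
eef_pos: [904.4, 2.9, 633.6]
tcp_rot: [0.012, 0.973, 0.11]
ft_force: [0.4, -0.8, 0.2]
opening: 0.503
```

```bash
python3 - <<'E'
from h import *
plan([800,82,450],.1033+np.pi/2)
E
```

```text
t 13.975 p [904.4   2.9 633.6] x [ 0.559  0.062 -0.827] y [-0.099  0.995  0.007] turn -0.051 shift before turn [ 1.965  1.756 -3.661] after turn [ 1.965  1.782 -3.649] j [-0.103  0.807  0.048  0.12   1.699 -1.719] op 0.503 F [ 0.4 -0.8  0.2]
```

>>> step_arm(steps=[[-0.3, -0.2, 0.9, 0], [0, 0, 0, 0]])

```text
t: 14.22
eef_pos: [903.8, -4.1, 644.8]
tcp_rot: [0.008, 0.945, 0.104]
ft_force: [-0.7, 0.8, 0.6]
opening: 0.501
```

```bash
cat >> h.py <<'E'
def go(target):
    p,R,s=tool(); d=np.asarray(target)-p
    print('t',s['t'],'p',p.round(1),'x',R[:,0].round(3),'y',R[:,1].round(3),'lean',np.degrees(np.arccos(-R[2,0])).round(1),'op',s['opening'].round(3),'F',s['ft_force'].round(1),'shift',(R.T@d/50).round(3))
def grasp(gp,off=3.):
    """TCP so that grasp point (3 mm ahead along tool x) at gp"""
    p,R,s=tool(); return np.asarray(gp)-R[:,0]*off
E
python3 - <<'E'
from h import *
cv2.imwrite('pics/w3.png',read_camera('wrist')[:,:,::-1])
go([800,150,500]); go([600,150,400])
E
```

```text
Traceback (most recent call last):
  File "h.py", line 49, in go
    print('t',s['t'],'p',p.round(1),'x',R[:,0].round(3),'y',R[:,1].round(3),'lean',np.degrees(np.arccos(-R[2,0])).round(1),'op',s['opening'].round(3),'F',s['ft_force'].round(1),'shift',(R.T@d/50).round(3))
                                                                                                                                ^^^^^^^^^^^^^^^^^^
AttributeError: 'float' object has no attribute 'round'
```

```bash
sed -i "s/s\['opening'\].round(3)/round(float(s['opening']),3)/" h.py; python3 - <<'E'
from h import *
go([800,180,560])
p,R,s=tool(); print(R.T@np.array([545-800,177-180,250-560])/50)
E
```

```text
t 14.275 p [904.   -3.8 644.1] x [ 0.581  0.061 -0.811] y [-0.098  0.995  0.005] lean 35.8 op 0.499 F [ 0.   0.  -0.1] shift [ 0.381  3.854 -2.382]
[ 2.06329428  0.40761303 -7.74792026]
```

>>> step_arm(steps=[[0.05, 0.5, -0.3, 0], [0.08, 0.9, -0.55, 0], [0.08, 0.9, -0.55, 0], [0.08, 0.9, -0.55, 0], [0.09, 0.65, -0.43, 0], [0.2, 0.05, -0.8, 0], [0.26, 0.05, -0.95, 0], [0.26, 0.05, -0.95, 0], [0.26, 0.05, -0.95, 0], [0.26, 0.05, -0.95, 0], [0.26, 0.05, -0.95, 0], [0.26, 0.05, -0.95, 0], [0.26, 0.05, -0.9, 0], [0, 0, -0.4, 0], [0, 0, 0, 0]])

```text
t: 16.15
eef_pos: [541.6, 175.6, 250.0]
tcp_rot: [0.009, 0.949, 0.106]
ft_force: [0.0, 0.1, -0.2]
opening: 0.501
```

```bash
python3 - <<'E'
from h import *
go([545,177,250])
cv2.imwrite('pics/w4.png',read_camera('wrist')[:,:,::-1])
cv2.imwrite('pics/t4.png',read_camera('top')[:,:,::-1])
print(wproj(body([559,175,.1],[(-50,7,55),(-50,-7,55),(62,7,55),(62,-7,55),(-70,123,30),(-70,-123,30),(70,123,106),(70,-123,106)])).round())
E
```

```text
t 16.15 p [541.6 175.6 250. ] x [ 0.579  0.061 -0.813] y [-0.099  0.995  0.005] lean 35.6 op 0.501 F [ 0.   0.1 -0.2] shift [0.041 0.022 0.059]
[[324.  20.]
 [302.  20.]
 [323. 154.]
 [307. 154.]
 [504. -32.]
 [122. -30.]
 [467. 203.]
 [163. 204.]]
```

View pics/w4.png

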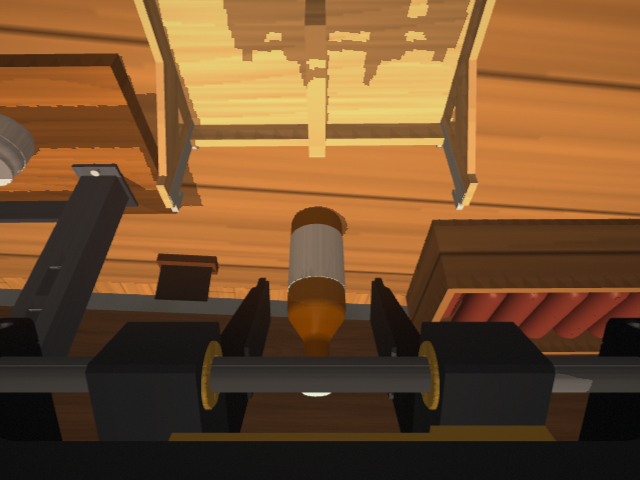

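View pics/t4.png

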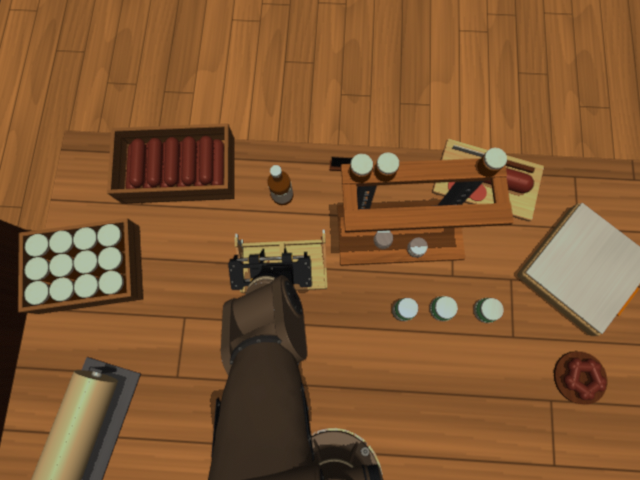

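```bash
python3 - <<'E'
import cv2
from h import crop
im=cv2.imread('pics/w4.png')[:,:,::-1]; crop(im,130,60,340,220,3.8,'pics/w4a.png'); crop(im,300,60,500,220,3.8,'pics/w4b.png')
E
```

```text
(no output)
```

View pics/w4a.png

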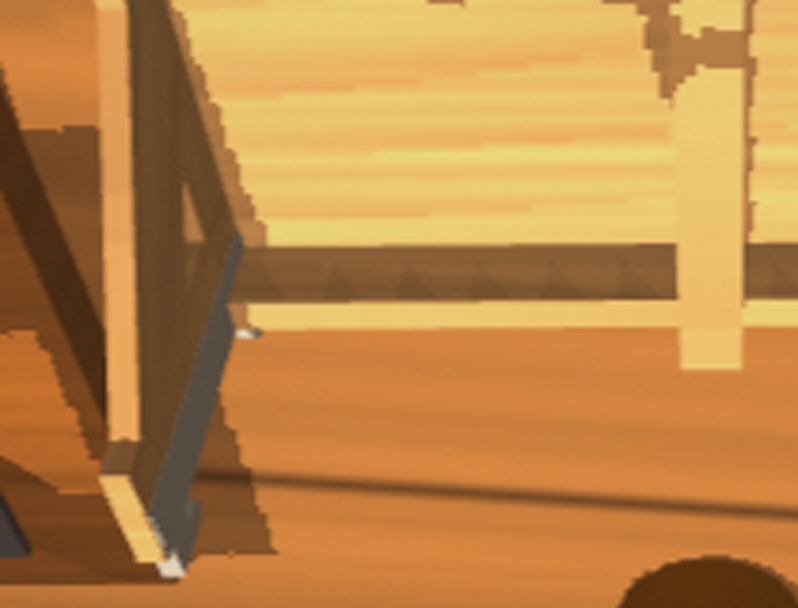

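View pics/w4b.png

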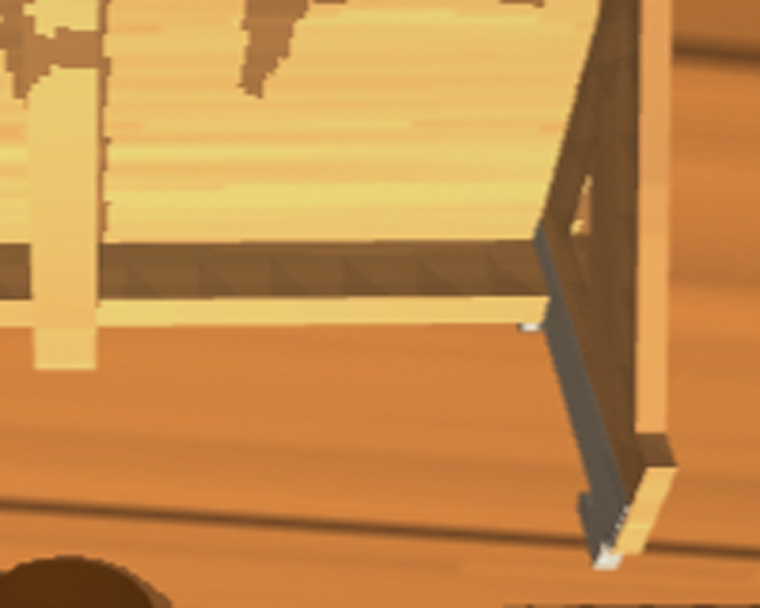

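```bash
python3 - <<'E'
from h import *
A=lambda u,v:sp(u,v,3.8,130,60)
B=lambda u,v:sp(u,v,3.8,300,60)
ob=[(A(100,475),(44,-123,106)),(A(137,562),(70,-123,106)),(B(677,466),(44,123,106)),(B(640,553),(70,123,106)),(A(681,369),(62,-7,55)),(B(97,369),(62,7,55)),(A(245,328),(70,-117,30)),(B(543,324),(70,117,30))]
x,r=wfit(ob,[559,175,.1]);print(x,r.round(1))
for g in (22,18): go(grasp(body(x,(g,0,38))[0]))
E
```

```text
[5.62402256e+02 1.76747703e+02 1.02404722e-01] [[ 0.2  0.1]
 [ 1.1 -0.2]
 [-0.1  0.3]
 [-0.3  0.1]
 [ 0.3  0. ]
 [-0.1 -0.1]
 [-2.3  0.1]
 [ 0.1 -0.6]]
t 16.25 p [543.2 175.7 251.4] x [ 0.582  0.062 -0.811] y [-0.098  0.995  0.006] lean 35.8 op 0.498 F [-0.2  1.   0.8] shift [ 3.884 -0.039 -1.828]
t 16.25 p [543.2 175.7 251.4] x [ 0.582  0.062 -0.811] y [-0.098  0.995  0.006] lean 35.8 op 0.498 F [-0.2  1.   0.8] shift [ 3.837 -0.039 -1.893]
```

>>> step_arm(steps=[[0, -0.039, -0.6, 0], [0, 0, -0.8, 0], [0.3, 0, -0.49, 0], [0.9, 0, 0, 0], [0.9, 0, 0, 0], [0.9, 0, 0, 0], [0.55, 0, 0, 0], [0.25, 0, 0, 0], [0, 0, 0, 0]])

```text
t: 17.38
eef_pos: [617.1, 179.8, 104.7]
tcp_rot: [-0.003, 1.021, 0.09]
ft_force: [0.4, 0.1, -0.0]
opening: 0.497
```

```bash
python3 - <<'E'
from h import *
x=[562.4,176.75,.1024]
go(grasp(body(x,(18,0,38))[0]))
E
```

```text
t 17.375 p [617.1 179.8 104.7] x [ 0.52   0.047 -0.853] y [-0.092  0.996 -0.001] lean 31.5 op 0.497 F [ 0.4  0.1 -0. ] shift [ 0.693  0.045 -1.324]
```

```bash
cat > kin.py <<'E'
import numpy as np
from scipy.optimize import least_squares
# q1 q2 q3 q4 q5 X Y Z  (approx planar, q4~0)
def fk(x,q):
    a,L1,L2,h,off,e,T=x; q2,q3,q5=q; s=q2+q3; u=s+q5
    return a+L1*np.sin(q2)+L2*np.sin(s)+e*np.cos(s)+T*np.sin(u), h+L1*np.cos(q2)+L2*np.cos(s)-e*np.sin(s)+T*np.cos(u)
D=[(1.07736,.49156,1.5594,1.0917,236.26,578.42,236.1),(.515,.527,1.493,1.1216,530.1,376.1,236.4),(.519,.759,1.642,.7406,531.1,379.5,40.2),(.189,.61,1.732,.7996,577.8,177.6,110.7),(.017,.654,.731,1.757,766.6,79.2,445.7),
(.083,.985,.048,1.943,896.2,144.1,448.6),(.125,.937,.048,1.883,890.8,182.1,495.4)]
def f(x):
    o=[]
    for q1,q2,q3,q5,X,Y,z in D:
        r=X*np.cos(q1)+Y*np.sin(q1)
        R,Z=fk(x,(q2,q3,q5)); o+=[R-r,Z-z]
    return np.array(o)
r=least_squares(f,[0,585,410,150,66,42,200]); X=r.x
def ik(R,z,lean):
    r=np.sqrt(R*R-66**2); a,L1,L2,h,off,e,T=X
    g=lambda q:[fk(X,(q[0],q[1],np.pi-lean-q[0]-q[1]))[0]-r,fk(X,(q[0],q[1],np.pi-lean-q[0]-q[1]))[1]-z]
    s=least_squares(g,[.7,1.5]); q=s.x; return q[0],q[1],np.pi-lean-q.sum(),np.hypot(*s.fun)
E
python3 - <<'E'
from kin import *
from cell import state
print(X.round(1),r.fun.round(1)); print(state()['joints'].round(3))
for lean in (32,36):
  for R in (600,650,675,700,750,800):
    print(lean,R,[tuple(np.round(ik(R,z,np.radians(lean)),2)) for z in (40,110,165)])
E
```

```text
[   1.1  584.6  410.6  203.4 -691.    42.4  255.6] [ 0.  -0.1  0.   0.2 -0.2  0.1  0.  -0.3  0.2  0.3 -0.3 -0.1  0.2 -0.2]
[ 0.204  0.584  1.982 -1.133  0.066 -0.344]
32 600 [(np.float64(0.68), np.float64(2.13), np.float64(-0.23), np.float64(0.0)), (np.float64(0.53), np.float64(2.1), np.float64(-0.05), np.float64(0.0)), (np.float64(0.43), np.float64(2.06), np.float64(0.09), np.float64(0.0))]
32 650 [(np.float64(0.71), np.float64(2.01), np.float64(-0.13), np.float64(0.0)), (np.float64(0.58), np.float64(1.98), np.float64(0.02), np.float64(0.0)), (np.float64(0.49), np.float64(1.94), np.float64(0.15), np.float64(0.0))]
32 675 [(np.float64(0.72), np.float64(1.95), np.float64(-0.09), np.float64(0.0)), (np.float64(0.6), np.float64(1.92), np.float64(0.06), np.float64(0.0)), (np.float64(0.51), np.float64(1.88), np.float64(0.19), np.float64(0.0))]
32 700 [(np.float64(0.74), np.float64(1.88), np.float64(-0.04), np.float64(0.0)), (np.float64(0.63), np.float64(1.86), np.float64(0.1), np.float64(0.0)), (np.float64(0.54), np.float64(1.82), np.float64(0.22), np.float64(0.0))]
32 750 [(np.float64(0.7
[... 1096 characters left out ...]
, np.float64(0.0))]
36 700 [(np.float64(0.75), np.float64(1.92), np.float64(-0.16), np.float64(0.0)), (np.float64(0.63), np.float64(1.9), np.float64(-0.01), np.float64(0.0)), (np.float64(0.54), np.float64(1.86), np.float64(0.11), np.float64(0.0))]
36 750 [(np.float64(0.78), np.float64(1.8), np.float64(-0.07), np.float64(0.0)), (np.float64(0.68), np.float64(1.77), np.float64(0.07), np.float64(0.0)), (np.float64(0.6), np.float64(1.74), np.float64(0.18), np.float64(0.0))]
36 800 [(np.float64(0.83), np.float64(1.66), np.float64(0.02), np.float64(0.0)), (np.float64(0.73), np.float64(1.64), np.float64(0.15), np.float64(0.0)), (np.float64(0.66), np.float64(1.61), np.float64(0.25), np.float64(0.0))]
```

```bash
cat >> kin.py <<'E'
def wik(p,xd):
    a,L1,L2,h,off,e,T=X; W=np.array(p)-T*np.array(xd)
    R=np.hypot(W[0],W[1]); j1=np.arctan2(W[1],W[0])-np.arcsin(66.05/R); r=np.sqrt(R*R-66.05**2)
    L3=np.hypot(L2,e); dx,dz=r-a,W[2]-h; D=np.hypot(dx,dz)
    c=(D*D-L1*L1-L3*L3)/(2*L1*L3)
    if abs(c)>1: return None
    g=np.arccos(c); be=np.arctan2(e,L2)
    # forearm vector polar angle: L2*(sin s,cos s)+e*(cos s,-sin s) -> polar s+be
    q2=np.arctan2(dx,dz)-np.arctan2(L3*np.sin(g),L1+L3*np.cos(g)); s=q2+g-be
    A=np.array([np.cos(j1),np.sin(j1),0]);Y=np.array([-np.sin(j1),np.cos(j1),0]);Z=np.array([0,0,1])
    f=np.sin(s)*A+np.cos(s)*Z; n=np.cos(s)*A-np.sin(s)*Z  # n: direction of increasing s
    xd=np.array(xd); j5=np.arccos(xd@f); j4=np.arctan2(xd@Y,xd@n)
    return np.round([j1,q2,s-q2,j4,j5],3)
E
python3 - <<'E'
from kin import *
print(wik((617.1,179.8,104.7),(.52,.047,-.853)))
print(wik((904.4,2.9,633.6),(.559,.062,-.827)), 'meas -0.103  0.807  0.048  0.12   1.699')
l=np.radians(36); xd=np.array([np.sin(l)*np.cos(.103),np.sin(l)*np.sin(.103),-np.cos(l)])
for nm,p in [('shelfgrip',(579,178,40)),('shelf up',(579,178,180)),('back',(500,170,180)),('back2',(500,100,180)),('mid',(520,0,180)),('m',(550,-100,180)),('final',(651,-161,167)),('prefinal',(610,-165,180)),('unfl',(600,-150,400)),('fl',(500,-150,220)),('fl',(480,-150,250)),('fl',(460,-100,250)),('fl',(460,0,250)),('fl',(460,100,250)),('fl',(460,177,220)),('fl',(500,177,150))]:
    print(nm,p,wik(p,xd))
E
```

```text
[ 0.204  0.583  1.99  -1.215  0.062]
[-0.104  0.788  0.092  0.121  1.675] meas -0.103  0.807  0.048  0.12   1.699
shelfgrip (579, 178, 40) [ 0.217  0.696  2.151 -2.937  0.337]
shelf up (579, 178, 180) [ 0.217  0.417  2.069 -1.142  0.074]
back (500, 170, 180) [ 0.242  0.333  2.241 -2.174  0.099]
back2 (500, 100, 180) [0.052 0.309 2.29  2.806 0.09 ]
mid (520, 0, 180) [-0.221  0.32   2.268  1.825  0.194]
m (550, -100, 180) [-0.44   0.37   2.166  1.417  0.312]
final (651, -161, 167) [-0.463  0.517  1.909  1.111  0.359]
prefinal (610, -165, 180) [-0.507  0.456  1.987  1.147  0.379]
unfl (600, -150, 400) [-0.49   0.171  1.729  0.495  0.763]
fl (500, -150, 220) [-0.612  0.259  2.185  1.134  0.439]
fl (480, -150, 250) [-0.644  0.179  2.183  0.991  0.498]
fl (460, -100, 250) [-0.557  0.123  2.259  1.021  0.436]
fl (460, 0, 250) [-0.264  0.091  2.298  0.946  0.263]
fl (460, 100, 250) [0.059 0.108 2.278 0.199 0.131]
fl (460, 177, 220) [ 0.29   0.209  2.264 -1.155  0.12 ]
fl (500, 177, 150) [ 0.26   0.403  2.264 -2.581  0.173]
```

```bash
cat >> kin.py <<'E'
def path(pts,xd,n=6):
    for a,b in zip(pts[:-1],pts[1:]):
        for k in range(n):
            p=np.array(a)+(np.array(b)-a)*k/n; print(p.round(0),wik(p,xd))
    print(b,wik(b,xd))
l=np.radians(36); xd36=np.array([np.sin(l)*np.cos(.103),np.sin(l)*np.sin(.103),-np.cos(l)])
E
python3 - <<'E'
from kin import *
path([(620,-60,480),(520,-50,300),(500,-20,140),(505,60,120),(520,172,121),(579,178,40)],xd36,4)
E
```

```text
[620. -60. 480.] [-0.298  0.119  1.586  0.305  0.87 ]
[595. -58. 435.] [-0.309  0.1    1.722  0.348  0.762]
[570. -55. 390.] [-0.321  0.091  1.852  0.409  0.655]
[545. -52. 345.] [-0.335  0.093  1.976  0.501  0.546]
[520. -50. 300.] [-0.351  0.11   2.096  0.652  0.439]
[515. -42. 260.] [-0.337  0.163  2.168  0.849  0.34 ]
[510. -35. 220.] [-0.321  0.228  2.235  1.21   0.262]
[505. -28. 180.] [-0.306  0.306  2.296  1.77   0.241]
[500. -20. 140.] [-0.289  0.398  2.35   2.277  0.3  ]
[501.   0. 135.] [-0.233  0.411  2.355  2.419  0.297]
[502.  20. 130.] [-0.175  0.425  2.357  2.558  0.297]
[504.  40. 125.] [-0.118  0.439  2.357  2.69   0.3  ]
[505.  60. 120.] [-0.061  0.455  2.353  2.815  0.304]
[509.  88. 120.] [0.018 0.459 2.334 2.962 0.283]
[512. 116. 120.] [0.094 0.465 2.31  3.121 0.262]
[516. 144. 121.] [ 0.166  0.473  2.282 -2.987  0.244]
[520. 172. 121.] [ 0.235  0.482  2.25  -2.793  0.228]
[535. 174. 101.] [ 0.23   0.538  2.23  -2.85   0.262]
[550. 175.  80.] [ 0.226  0.593  2.207 -2.889  0.291]
[564. 176.  60.] [ 0.221  0.645  2.18  -2.917  0.316]
(579, 178, 40) [ 0.217  0.696  2.151 -2.937  0.337]
```

```bash
cat >> kin.py <<'E'
def rows(p0,p1,R,turn=0,n=None,cap=.95):
    """straight line p0->p1 with total turn (units of 8deg) spread over n rows"""
    p0=np.array(p0,float);d=np.array(p1,float)-p0
    n=n or int(np.ceil(max(np.linalg.norm(d)/50/cap,abs(turn)/.98)))
    out=[];th=0
    for k in range(n):
        c,s=np.cos(th),np.sin(th); Rt=R@np.array([[1,0,0],[0,c,-s],[0,s,c]])
        out.append([round(float(v),2) for v in (Rt.T@d/n/50)]+[round(turn/n,2)]); th+=np.radians(8)*turn/n
    return out
E
python3 - <<'E'
from kin import *
from h import tool
p,R,s=tool(); x=R[:,0]
print(p,x,s['joints'])
p1=p-150*x; print(p1)
for q in [(860,200,560),(880,200,560),(890,200,560),(900,200,560),(880,200,520),(880,200,590)]: print(q,wik(q,x))
print(rows(p1,(870,200,560),R,22.5))
E
```

```text
[617.11983391 179.83696975 104.69660148] [ 0.52045454  0.0470411  -0.85259264] [ 0.20404285  0.58442014  1.98234459 -1.1330593   0.06562462 -0.3439835 ]
[539.05165356 172.7808044  232.58549758]
(860, 200, 560) [ 0.165  0.637  0.576 -0.04   1.381]
(880, 200, 560) [ 0.161  0.691  0.472 -0.037  1.43 ]
(890, 200, 560) [ 0.159  0.722  0.412 -0.036  1.46 ]
(900, 200, 560) [ 0.157  0.756  0.343 -0.035  1.494]
(880, 200, 520) [ 0.161  0.664  0.624 -0.038  1.305]
(880, 200, 590) [ 0.161  0.729  0.318 -0.037  1.546]
[[-0.09, -0.0, 0.39, 0.98], [-0.09, 0.05, 0.39, 0.98], [-0.09, 0.1, 0.38, 0.98], [-0.09, 0.15, 0.36, 0.98], [-0.09, 0.2, 0.34, 0.98], [-0.09, 0.25, 0.31, 0.98], [-0.09, 0.29, 0.27, 0.98], [-0.09, 0.32, 0.23, 0.98], [-0.09, 0.35, 0.18, 0.98], [-0.09, 0.37, 0.14, 0.98], [-0.09, 0.39, 0.08, 0.98], [-0.09, 0.39, 0.03, 0.98], [-0.09, 0.39, -0.02, 0.98], [-0.09, 0.39, -0.08, 0.98], [-0.09, 0.37, -0.13, 0.98], [-0.09, 0.35, -0.18, 0.98], [-0.09, 0.32, -0.23, 0.98], [-0.09, 0.29, -0.27, 0.98], [-0.09, 0.25, -0.3, 0.98], [-0.09, 0.21, -0.34, 0.98], [-0.09, 0.16, -0.36, 0.98], [-0.09, 0.11, -0.38, 0.98], [-0.09, 0.06, -0.39, 0.98]]
```

>>> step_arm(steps=[[-1, 0, 0, 0], [-1, 0, 0, 0], [-1, 0, 0, 0], [-0.09, 0, 0.39, 0.98], [-0.09, 0.05, 0.39, 0.98], [-0.09, 0.1, 0.38, 0.98], [-0.09, 0.15, 0.36, 0.98], [-0.09, 0.2, 0.34, 0.98], [-0.09, 0.25, 0.31, 0.98], [-0.09, 0.29, 0.27, 0.98], [-0.09, 0.32, 0.23, 0.98], [-0.09, 0.35, 0.18, 0.98], [-0.09, 0.37, 0.14, 0.98], [-0.09, 0.39, 0.08, 0.98], [-0.09, 0.39, 0.03, 0.98], [-0.09, 0.39, -0.02, 0.98], [-0.09, 0.39, -0.08, 0.98]])

```text
t: 19.5
eef_pos: [759.6, 189.9, 402.9]
tcp_rot: [1.902, 1.015, 0.072]
ft_force: [0.1, -0.7, 0.4]
opening: 0.501
```

```bash
python3 - <<'E'
from kin import *
from h import *
p,R,s=tool(); go((870,200,560)); print(s['joints'].round(3))
y=.103+np.pi/2
for q in [(870,200,590)]:
  print(wik(q,R[:,0])); 
# remaining turn for y horizontal
print(np.degrees(np.arctan2(R[2,1],R[2,2]))/8)
E
```

```text
t 19.5 p [759.6 189.9 402.9] x [ 0.526  0.038 -0.85 ] y [ 0.825 -0.267  0.499] lean 31.8 op 0.501 F [ 0.1 -0.7  0.4] shift [-1.499  3.335 -1.192]
[ 0.179  0.444  1.295 -0.075  0.851  0.472]
[ 0.166  0.691  0.397 -0.05   1.5  ]
13.623398582223016
```

```bash
python3 - <<'E'
from kin import *
from h import tool
p,R,s=tool()
print(rows(p,(870,200,585),R,8.78))
E
```

```text
[[-0.21, 0.4, -0.14, 0.98], [-0.21, 0.38, -0.19, 0.98], [-0.21, 0.35, -0.24, 0.98], [-0.21, 0.31, -0.29, 0.98], [-0.21, 0.27, -0.33, 0.98], [-0.21, 0.22, -0.36, 0.98], [-0.21, 0.17, -0.39, 0.98], [-0.21, 0.11, -0.41, 0.98], [-0.21, 0.06, -0.42, 0.98]]
```

>>> step_arm(steps=[[-0.21, 0.4, -0.14, 0.98], [-0.21, 0.38, -0.19, 0.98], [-0.21, 0.35, -0.24, 0.98], [-0.21, 0.31, -0.29, 0.98], [-0.21, 0.27, -0.33, 0.98], [-0.21, 0.22, -0.36, 0.98], [-0.21, 0.17, -0.39, 0.98], [-0.21, 0.11, -0.41, 0.98], [-0.21, 0.06, -0.42, 0.96], [-0.1, 0, -0.3, 0], [-0.1, 0, -0.3, 0], [-0.1, 0, -0.3, 0], [0, 0, 0, 0]])

```text
t: 21.12
eef_pos: [890.2, 199.8, 612.5]
tcp_rot: [3.129, 1.0, 0.075]
ft_force: [-1.5, -0.5, 0.1]
opening: 0.496
```

```bash
python3 - <<'E'
from kin import *
from h import *
p,R,s=tool(); go((870,200,560)); print(s['joints'].round(3))
E
```

```text
t 21.125 p [890.2 199.8 612.5] x [ 0.539  0.04  -0.842] y [ 0.085 -0.996  0.007] lean 32.7 op 0.496 F [-1.5 -0.5  0.1] shift [ 0.666 -0.046  0.905]
[ 0.161  0.829  0.047 -0.047  1.696  1.625]
```

>>> step_arm(steps=[[-0.3, -0.5, -0.8, 0], [-0.3, -0.5, -0.8, 0], [0, 0, 0, 0]])

```text
t: 21.5
eef_pos: [878.9, 240.8, 632.6]
tcp_rot: [-3.141, 0.949, 0.093]
ft_force: [-0.0, 0.5, -0.3]
opening: 0.497
```

```bash
python3 - <<'E'
from kin import *
from h import *
p,R,s=tool(); go((870,200,560)); print(s['joints'].round(3))
E
```

```text
t 21.5 p [878.9 240.8 632.6] x [ 0.58   0.054 -0.813] y [ 0.093 -0.996 -0.   ] lean 35.6 op 0.497 F [-0.   0.5 -0.3] shift [1.033 0.795 1.051]
[ 0.214  0.813  0.047 -0.071  1.663  1.663]
```

>>> step_arm(steps=[[-0.15, -0.7, -0.4, 0], [0, 0, 0, 0]])

```text
t: 21.75
eef_pos: [872.4, 270.4, 633.7]
tcp_rot: [-3.138, 0.937, 0.097]
ft_force: [0.4, 0.2, -0.5]
opening: 0.498
```

```bash
python3 - <<'E'
from kin import *
from h import *
p,R,s=tool(); go((870,200,560)); print(s['joints'].round(3))
pts=[p,(640,90,480),(530,-50,300),(500,-30,140),(505,60,120),(520,172,121)]
path([np.array(q,float) for q in pts],R[:,0],3)
for a,b in zip(pts[:-1],pts[1:]): print(rows(a,b,R,n=None,cap=.9))
E
```

```text
t 21.75 p [872.4 270.4 633.7] x [ 0.59   0.057 -0.806] y [ 0.094 -0.996 -0.002] lean 36.3 op 0.498 F [ 0.4  0.2 -0.5] shift [1.078 1.4   1.016]
[ 0.254  0.813  0.048 -0.093  1.652  1.694]
[872. 270. 634.] [ 0.254  0.792  0.098 -0.093  1.624]
[795. 210. 582.] [ 0.197  0.463  0.855 -0.064  1.193]
[717. 150. 531.] [ 0.121  0.288  1.245 -0.017  0.975]
[640.  90. 480.] [0.019 0.151 1.55  0.064 0.809]
[603.  43. 420.] [-0.083  0.114  1.748  0.173  0.661]
[567.  -3. 360.] [-0.202  0.103  1.924  0.353  0.529]
[530. -50. 300.] [-0.341  0.124  2.081  0.649  0.428]
[520. -43. 247.] [-0.333  0.193  2.18   0.959  0.306]
[510. -37. 193.] [-0.325  0.284  2.271  1.587  0.245]
[500. -30. 140.] [-0.316  0.4    2.351  2.259  0.312]
[502.   0. 133.] [-0.231  0.417  2.359  2.462  0.308]
[503.  30. 127.] [-0.145  0.436  2.361  2.657  0.309]
[505.  60. 120.] [-0.059  0.456  2.357  2.839  0.313]
[510.  97. 120.] [0.046 0.463 2.33  3.035 0.285]
[515. 135. 121.] [ 0.145  0.472  2.295 -3.029  0.26 ]
[520. 172. 121.] [ 0.238  0.484  2.252 -2.782  0.238]
[[-0.06, 0.4, 0.73, 0.0], [-0.06, 0.4, 0.73, 0.0], [-0.06, 0.4, 0.73, 0.0], [-0.06, 0.4, 0.73, 0.0], [-0.06, 0.4, 0.73, 0.0], [-0.06, 0.4, 0.73, 0.0], [-0.06, 0.4, 0.73, 0.0], [-0.06, 0.4, 0.73, 0.0]]
[[0.24, 0.43, 0.68, 0.0], [0.24, 0.43, 0.68, 0.0], [0.24, 0.43, 0.68, 0.0], [0.24, 0.43, 0.68, 0.0], [0.24, 0.43, 0.68, 0.0], [0.24, 0.43, 0.68, 0.0]]
[[0.56, -0.11, 0.59, 0.0], [0.56, -0.11, 0.59, 0.0], [0.56, -0.11, 0.59, 0.0], [0.56, -0.11, 0.59, 0.0]]
[[0.16, -0.59, 0.01, 0.0], [0.16, -0.59, 0.01, 0.0], [0.16, -0.59, 0.01, 0.0]]
[[0.1, -0.73, -0.14, 0.0], [0.1, -0.73, -0.14, 0.0], [0.1, -0.73, -0.14, 0.0]]
```

```bash
python3 - <<'E'
from kin import *
from h import *
p,R,s=tool()
pts=[p,(640,115,500),(510,80,320),(500,-40,240),(500,-30,140),(505,60,120),(520,172,121)]
path([np.array(q,float) for q in pts[1:4]],R[:,0],4)
for a,b in zip(pts[:-1],pts[1:]): r=rows(a,b,R,n=None,cap=.9);print(len(r),r[0])
E
```

```text
[640. 115. 500.] [0.07  0.151 1.5   0.021 0.856]
[608. 106. 455.] [0.056 0.114 1.658 0.036 0.737]
[575.  98. 410.] [0.04  0.086 1.807 0.058 0.617]
[542.  89. 365.] [0.021 0.069 1.949 0.095 0.493]
[510.  80. 320.] [-2.000e-03  6.500e-02  2.087e+00  1.650e-01  3.630e-01]
[508.  50. 300.] [-0.086  0.082  2.131  0.35   0.32 ]
[505.  20. 280.] [-0.172  0.107  2.171  0.576  0.293]
[502. -10. 260.] [-0.258  0.138  2.204  0.823  0.284]
[500. -40. 240.] [-0.343  0.176  2.231  1.056  0.294]
7 [-0.11, 0.38, 0.79, 0.0]
5 [0.27, 0.09, 0.85, 0.0]
4 [0.26, 0.59, 0.32, 0.0]
3 [0.54, -0.07, 0.39, 0.0]
3 [0.16, -0.59, 0.01, 0.0]
3 [0.1, -0.73, -0.14, 0.0]
```

>>> step_arm(steps=[[-0.11, 0.38, 0.79, 0], [-0.11, 0.38, 0.79, 0], [-0.11, 0.38, 0.79, 0], [-0.11, 0.38, 0.79, 0], [-0.11, 0.38, 0.79, 0], [-0.11, 0.38, 0.79, 0], [-0.11, 0.38, 0.79, 0], [0.27, 0.09, 0.85, 0], [0.27, 0.09, 0.85, 0], [0.27, 0.09, 0.85, 0], [0.27, 0.09, 0.85, 0], [0.27, 0.09, 0.85, 0], [0.17, 0.39, 0.21, 0], [0.17, 0.39, 0.21, 0], [0.17, 0.39, 0.21, 0], [0.17, 0.39, 0.21, 0], [0.17, 0.39, 0.21, 0], [0.17, 0.39, 0.21, 0], [0, 0, 0, 0]])

```text
t: 24.12
eef_pos: [531.5, -24.4, 259.4]
tcp_rot: [-3.14, 0.939, 0.09]
ft_force: [0.2, -0.2, -0.3]
opening: 0.497
```

```bash
python3 - <<'E'
from kin import *
from h import *
p,R,s=tool(); go((500,-40,240)); print(s['joints'].round(3))
pts=[p,(500,-30,140),(505,60,120),(520,172,121)]
for a,b,n in zip(pts[:-1],pts[1:],(7,4,4)): r=rows(a,b,R,n=n,cap=.9);print(len(r),r[0])
cv2.imwrite('pics/w5.png',read_camera('wrist')[:,:,::-1])
E
```

```text
t 24.125 p [531.5 -24.4 259.4] x [ 0.588  0.053 -0.807] y [ 0.089 -0.996 -0.001] lean 36.2 op 0.497 F [ 0.2 -0.2 -0.3] shift [-0.075  0.254  0.758]
[-0.269  0.188  2.134  0.775  0.301  0.526]
7 [0.22, 0.01, 0.28, 0.0]
4 [0.12, -0.45, 0.01, 0.0]
4 [0.07, -0.55, -0.1, 0.0]
```

View pics/w5.png

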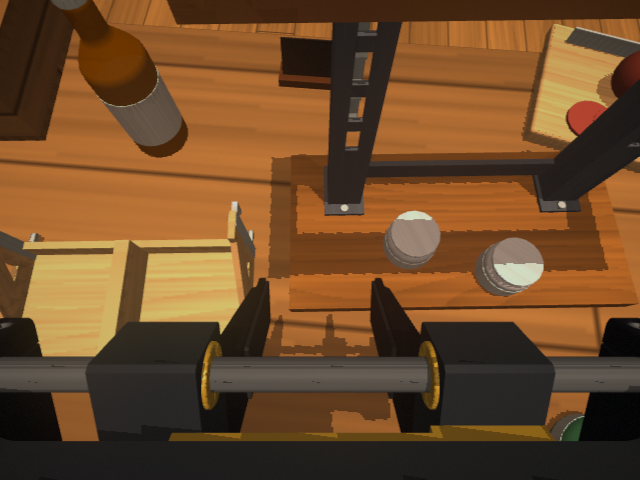

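```bash
python3 - <<'E'
import cv2
from h import crop
im=cv2.imread('pics/w5.png')[:,:,::-1]; crop(im,260,0,420,320,2.5,'pics/w5a.png');crop(im,300,0,420,170,5,'pics/w5b.png'); crop(im,480,60,640,320,3,'pics/w5c.png')
E
```

```text
(no output)
```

View pics/w5b.png

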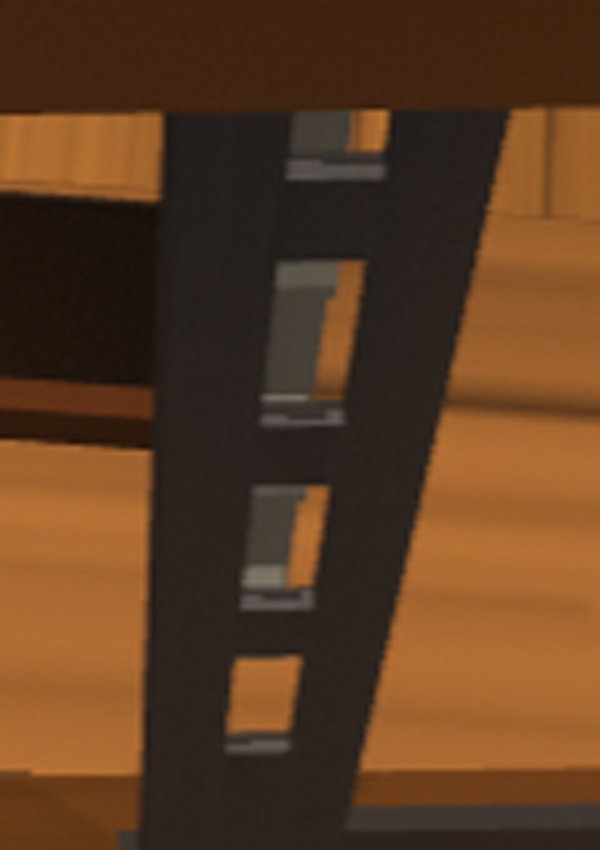

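View pics/w5a.png

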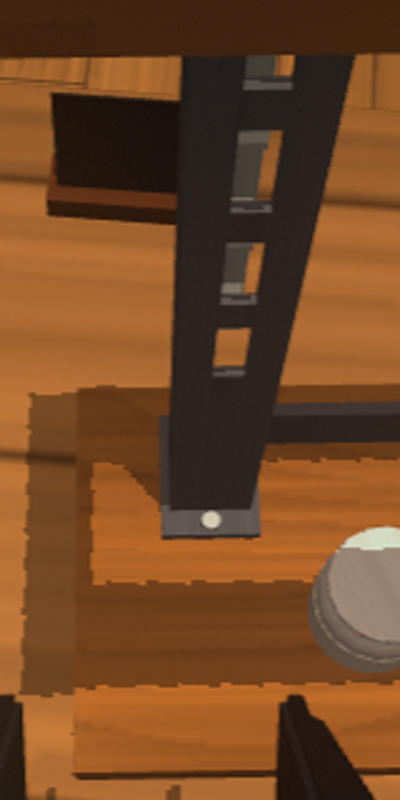

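View pics/w5c.png

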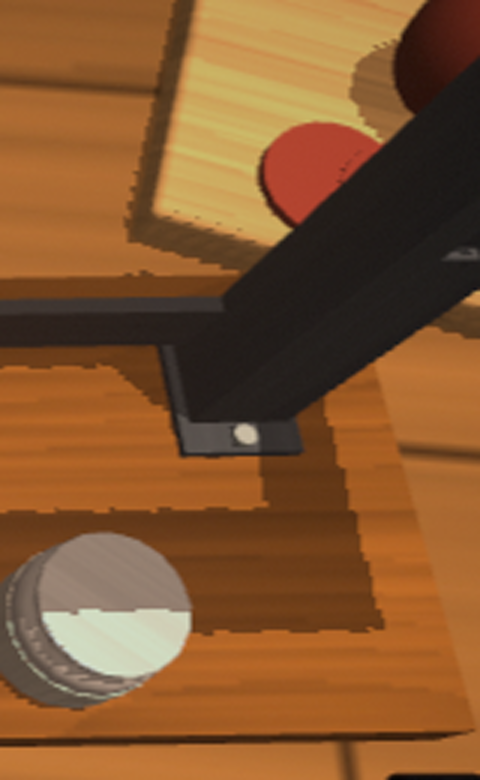

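```bash
python3 - <<'E'
from h import *
B=lambda u,v:sp(u,v,5,300,0)
A=lambda u,v:sp(u,v,2.5,260,0); Cc=lambda u,v:sp(u,v,3,480,60)
ob=[(B(226,752),(0,125.5,135)),(B(290,752),(0,114.5,135)),(B(241,608),(0,125.5,175)),(B(313,608),(0,114.5,175)),(B(260,424),(0,125.5,215)),(B(345,424),(0,114.5,215)),(B(286,179),(0,125.5,255)),(B(386,179),(0,114.5,255)),(A(74,772),(-115,180,20)),(Cc(474,729),(-115,-180,20))]
for p0 in ([705,-156,.103],[705,-156,.103,0.]):
    x,r=wfit(ob,p0);print(x.round(4));print(r.round(1).tolist())
E
```

```text
[ 7.065961e+02 -1.540944e+02  1.065000e-01]
[[-0.3, 0.0], [-0.1, -0.2], [-0.1, 0.2], [0.1, 0.0], [0.1, 0.2], [-0.2, -0.1], [0.3, -0.2], [-0.1, -0.5], [-0.2, 0.4], [1.0, 0.1]]
[ 7.070957e+02 -1.541759e+02  1.053000e-01 -8.370000e-01]
[[-0.2, -0.1], [-0.1, -0.3], [-0.1, 0.2], [0.1, -0.0], [0.1, 0.3], [-0.2, 0.1], [0.3, 0.1], [-0.2, -0.1], [-0.2, -0.2], [0.3, -0.1]]
```

>>> step_arm(steps=[[0.22, 0.01, 0.28, -0.08], [0.22, 0.01, 0.28, 0], [0.22, 0.01, 0.28, 0], [0.22, 0.01, 0.28, 0], [0.22, 0.01, 0.28, 0], [0.22, 0.01, 0.28, 0], [0.22, 0.01, 0.28, 0], [0.12, -0.45, 0.01, 0], [0.12, -0.45, 0.01, 0], [0.12, -0.45, 0.01, 0], [0.12, -0.45, 0.01, 0], [0.05, -0.3, -0.05, 0], [0, 0, 0, 0]])

```text
t: 25.8
eef_pos: [504.6, 77.2, 118.7]
tcp_rot: [3.133, 0.936, 0.096]
ft_force: [0.5, -0.4, -0.2]
opening: 0.498
```

```bash
python3 - <<'E'
from kin import *
from h import *
p,R,s=tool(); go((505,60,120)); print(s['joints'].round(3))
g=grasp(body([562.4,176.75,.1024],(18,0,38))[0]); pre=g-100*R[:,0]
for a,b,n in ((p,pre,5),(pre,g,5)): r=rows(a,b,R,n=n,cap=.9);print(a,b,len(r),r[0],wik(a,R[:,0]),wik(b,R[:,0]))
E
```

```text
t 25.8 p [504.6  77.2 118.7] x [ 0.59   0.057 -0.805] y [ 0.103 -0.995  0.005] lean 36.4 op 0.498 F [ 0.5 -0.4 -0.2] shift [-0.036  0.343  0.009]
[-0.008  0.462  2.343  2.932  0.301 -1.463]
[504.64700134  77.19269603 118.71745375] [519.51191659 172.72630508 120.93812104] 5 [0.05, -0.37, -0.09, 0.0] [-0.01   0.461  2.353  2.935  0.311] [ 0.24   0.484  2.253 -2.777  0.241]
[519.51191659 172.72630508 120.93812104] [578.53501757 178.4191938   40.41567343] 5 [0.4, 0.0, -0.0, 0.0] [ 0.24   0.484  2.253 -2.777  0.241] [ 0.221  0.697  2.155 -2.923  0.348]
```

>>> step_arm(steps=[[0.05, -0.37, -0.09, 0], [0.05, -0.37, -0.09, 0], [0.05, -0.37, -0.09, 0], [0.05, -0.37, -0.09, 0], [0.05, -0.37, -0.09, 0], [0, 0, 0, 0]])

```text
t: 26.55
eef_pos: [520.7, 170.9, 121.4]
tcp_rot: [3.132, 0.936, 0.094]
ft_force: [0.1, 0.2, 0.5]
opening: 0.501
```

```bash
python3 - <<'E'
from kin import *
from h import *
p,R,s=tool(); print(s['joints'].round(3))
go(grasp(body([562.4,176.75,.1024],(18,0,38))[0]))
cv2.imwrite('pics/w6.png',read_camera('wrist')[:,:,::-1])
E
```

```text
[ 0.234  0.484  2.242  3.513  0.23  -1.83 ]
t 26.55 p [520.7 170.9 121.4] x [ 0.59   0.056 -0.805] y [ 0.102 -0.995  0.006] lean 36.4 op 0.501 F [0.1 0.2 0.5] shift [ 1.994 -0.041  0.021]
```

View pics/w6.png

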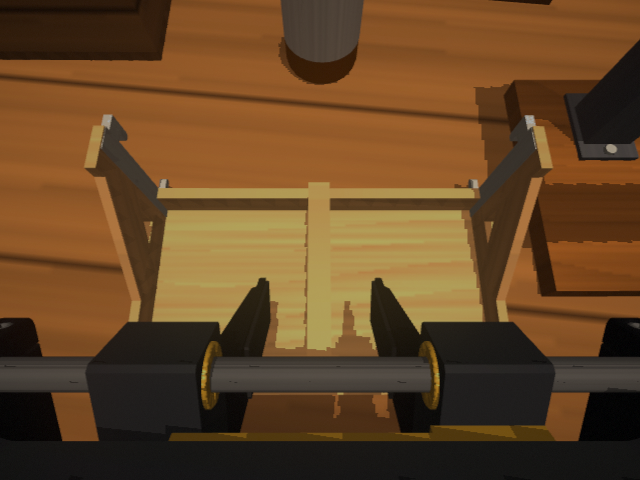

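The divider (px 319, 182–348) is centred between the fingers. Descending along the tool axis and gripping.

>>> step_arm(steps=[[0.4, -0.03, 0.02, 0], [0.45, 0, 0, 0], [0.45, 0, 0, 0], [0.45, 0, 0, 0], [0.25, 0, 0, 0]])

```text
t: 27.22
eef_pos: [578.6, 176.2, 38.8]
tcp_rot: [3.132, 0.938, 0.092]
ft_force: [0.2, -0.1, 0.6]
opening: 0.504
```

>>> step_arm(steps=[[0, 0, 0, 0], [0, 0, 0, 0], [0, 0, 0, 0], [0, 0, 0, 0], [0, 0, 0, 0], [0, 0, 0, 0]], jaw=1)

```text
t: 27.98
eef_pos: [578.1, 177.2, 40.0]
tcp_rot: [3.132, 0.937, 0.093]
ft_force: [-3.7, -0.8, 6.4]
opening: 0.145
```

```bash
python3 - <<'E'
from kin import *
from h import *
p,R,s=tool(); print(s['joints'].round(3))
go(grasp(body([562.4,176.75,.1024],(18,0,38))[0]))
x=R[:,0]
St=[706.6,-154.1,.1065]
def tcp(o):  # stand-frame shelf origin -> TCP : shelf origin now at 562.4,176.75,0
    return p+body(St,o)[0]-np.array([562.4,176.75,0])
pre=tcp((-100,0,140)); ins=tcp((-72,0,140)); fin=tcp((-70,0,127))
print(pre,ins,fin)
pts=[p,p+[-10,0,50],(520,90,110),(520,0,140),(540,-80,185),pre,fin]
path([np.array(q,float) for q in pts],x,3)
E
```

```text
[ 0.219  0.696  2.147  3.368  0.339 -1.693]
t 27.975 p [578.1 177.2  40. ] x [ 0.589  0.055 -0.806] y [ 0.101 -0.995  0.006] lean 36.3 op 0.145 F [-3.7 -0.8  6.4] shift [ 0.    -0.024 -0.014]
[ 622.84257114 -164.2925364   180.02209837] [ 650.68392967 -161.31617031  180.02209837] [ 652.67259814 -161.10357273  167.02209837]
[578. 177.  40.] [ 0.22   0.697  2.156 -2.92   0.349]
[575. 177.  57.] [ 0.221  0.659  2.159 -2.894  0.315]
[571. 177.  73.] [ 0.223  0.622  2.16  -2.86   0.28 ]
[568. 177.  90.] [ 0.225  0.584  2.16  -2.814  0.245]
[552. 148.  97.] [ 0.166  0.554  2.217 -2.975  0.264]
[536. 119. 103.] [ 0.1    0.524  2.269 -3.126  0.285]
[520.  90. 110.] [0.027 0.494 2.318 3.012 0.305]
[520.  60. 120.] [-0.054  0.466  2.322  2.83   0.287]
[520.  30. 130.] [-0.136  0.439  2.319  2.619  0.273]
[520.   0. 140.] [-0.218  0.414  2.311  2.38   0.265]
[527. -27. 155.] [-0.283  0.386  2.278  2.069  0.25 ]
[533. -53. 170.] [-0.345  0.362  2.24   1.753  0.258]
[540. -80. 185.] [-0.403  0.344  2.198  1.482  0.286]
[ 568. -108.  183.] [-0.437  0.385  2.123  1.355  0.311]
[ 595. -136.  182.] [-0.467  0.426  2.045  1.241  0.339]
[ 623. -164.  180.] [-0.492  0.468  1.964  1.139  0.368]
[ 633. -163.  176.] [-0.481  0.485  1.946  1.137  0.362]
[ 643. -162.  171.] [-0.47   0.502  1.928  1.134  0.356]
[ 652.67259814 -161.10357273  167.02209837] [-0.46   0.519  1.909  1.13   0.351]
```

```bash
python3 - <<'E'
from kin import *
from h import *
p,R,s=tool()
pts=[p,p+[-10,0,50],(520,90,110),(520,0,140),(540,-80,185),(612,-165,182)]
for a,b,n in zip(pts[:-1],pts[1:],(3,4,4,5,5)): print(n,rows(a,b,R,n=n)[0])
E
```

```text
3 [-0.31, -0.0, -0.14, 0.0]
4 [-0.25, 0.41, 0.17, 0.0]
4 [-0.15, 0.45, -0.05, 0.0]
5 [-0.12, 0.33, -0.14, 0.0]
5 [0.16, 0.37, -0.19, 0.0]
```

>>> step_arm(steps=[[-0.31, 0, -0.14, 0], [-0.31, 0, -0.14, 0], [-0.31, 0, -0.14, 0], [-0.25, 0.41, 0.17, 0], [-0.25, 0.41, 0.17, 0], [-0.25, 0.41, 0.17, 0], [-0.25, 0.41, 0.17, 0], [-0.15, 0.45, -0.05, 0], [-0.15, 0.45, -0.05, 0], [-0.15, 0.45, -0.05, 0], [-0.15, 0.45, -0.05, 0], [-0.12, 0.33, -0.14, 0], [-0.12, 0.33, -0.14, 0], [-0.12, 0.33, -0.14, 0], [-0.12, 0.33, -0.14, 0], [-0.12, 0.33, -0.14, 0], [0, 0, 0, 0]])

```text
t: 30.1
eef_pos: [537.4, -82.9, 187.7]
tcp_rot: [3.127, 0.935, 0.087]
ft_force: [0.5, -0.2, -3.7]
opening: 0.146
```

```bash
python3 - <<'E'
from kin import *
from h import *
p,R,s=tool(); print(s['joints'].round(3)); go((540,-80,185)); go((612,-165,182))
cv2.imwrite('pics/s7.png',read_camera('scene')[:,:,::-1])
cv2.imwrite('pics/w7.png',read_camera('wrist')[:,:,::-1])
E
```

```text
[-0.406  0.339  2.191  1.451  0.287 -0.299]
t 30.1 p [537.4 -82.9 187.7] x [ 0.591  0.052 -0.805] y [ 0.099 -0.995  0.009] lean 36.4 op 0.146 F [ 0.5 -0.2 -3.7] shift [ 0.077 -0.054 -0.013]
t 30.1 p [537.4 -82.9 187.7] x [ 0.591  0.052 -0.805] y [ 0.099 -0.995  0.009] lean 36.4 op 0.146 F [ 0.5 -0.2 -3.7] shift [ 0.889  1.779 -0.986]
```

View pics/w7.png

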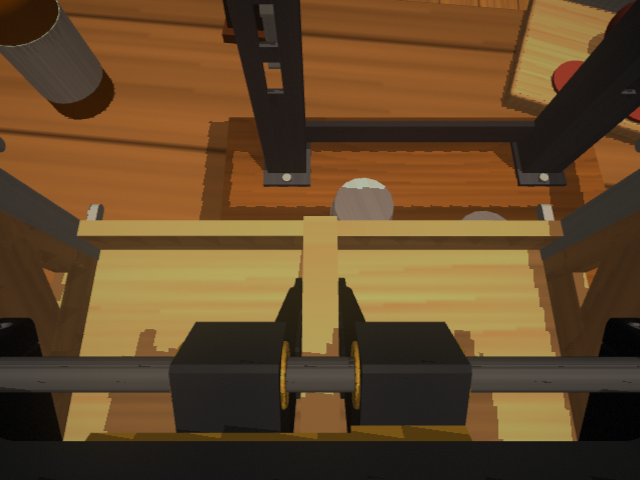

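View pics/s7.png

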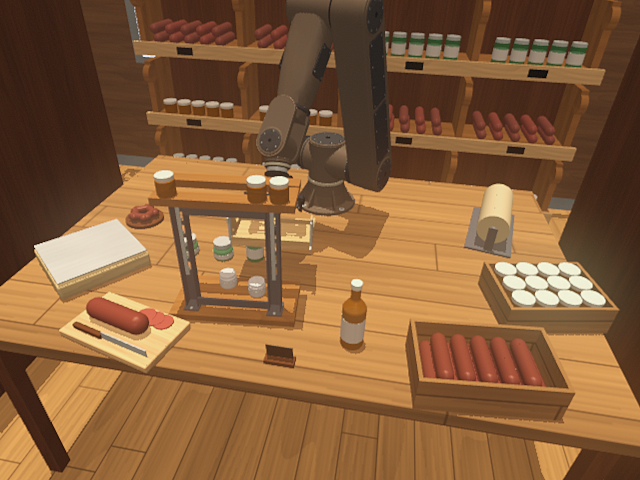

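```bash
python3 - <<'E'
import cv2
from h import crop
im=cv2.imread('pics/w7.png')[:,:,::-1]; crop(im,60,190,350,270,2.7,'pics/w7a.png');crop(im,300,190,590,270,2.7,'pics/w7b.png')
E
```

```text
(no output)
```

View pics/w7a.png

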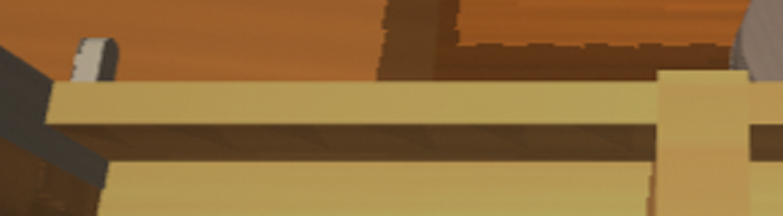

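View pics/w7b.png

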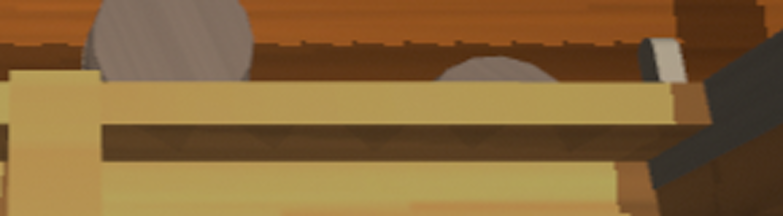

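```bash
cat >> h.py <<'E'
def toolfit(ob,t0,R0):
    """6-dof pose of object in tool frame from wrist pixels, init t0,R0 (obj->tool)"""
    c=camera_info('wrist'); H=c['hand_eye']
    uv=np.array([o[0] for o in ob]);b=np.array([o[1] for o in ob],float)
    def f(q):
        P=b@(Rn.from_rotvec(q[3:])*Rn.from_matrix(R0)).as_matrix().T+q[:3]
        P=(P-H[:3,3])@H[:3,:3]@c['mtx'].T
        return (P[:,:2]/P[:,2:]-uv).ravel()
    r=least_squares(f,list(t0)+[0,0,0],loss='soft_l1')
    return r.x[:3],(Rn.from_rotvec(r.x[3:])*Rn.from_matrix(R0)).as_matrix(),r.fun.reshape(-1,2)
E
python3 - <<'E'
from h import *
A=lambda u,v:sp(u,v,2.7,60,190)
B=lambda u,v:sp(u,v,2.7,300,190)
ob=[(A(53,81),(70,117,30)),(B(704,81),(70,-117,30)),(A(45,124),(62,117,30)),(B(711,124),(62,-117,30)),(A(107,161),(62,117,8)),(B(650,161),(62,-117,8)),(A(657,71),(62,7,55)),(A(748,71),(62,-7,55))]
p,R,s=tool()
Rs=Rn.from_euler('z',.1).as_matrix(); o=p+R[:,0]*3-Rs@[18,0,38]
t,Rt,res=toolfit(ob,R.T@(o-p),R.T@Rs)
print(res.round(1).tolist())
W=R@Rt; print('shelf origin world',p+R@t,'nominal',o,'axes x',W[:,0],'z',W[:,2],'euler',Rn.from_matrix(W).as_euler('xyz').round(4))
np.savez('sh.npz',t=t,Rt=Rt)
E
```

```text
[[-0.1, 0.3], [-0.0, 0.3], [-0.4, -0.1], [0.7, -0.1], [0.7, -0.1], [-0.8, -0.1], [0.2, -0.1], [-0.2, -0.1]]
shelf origin world [518.59525229 -82.84811087 144.99542863] nominal [520.68897861 -83.34088086 146.1744239 ] axes x [0.99500967 0.09972439 0.00328664] z [-0.00398201  0.00677466  0.99996912] euler [-0.0071 -0.0033  0.0999]
```

```bash
python3 - <<'E'
from kin import *
from h import *
p,R,s=tool(); d=np.load('sh.npz'); o=p+R@d['t']
St=[706.6,-154.1,.1065]
T=[body(St,q)[0] for q in [(-105,0,139),(-90,0,139),(-71,0,139),(-70,0,127)]]
print(o,T)
print('6x',rows(o,T[0],R,n=6)[0])
for a,b in zip(T[:-1],T[1:]): print((R.T@(b-a)/50).round(3))
E
```

```text
[518.59525229 -82.84811087 144.99542863] [array([ 602.19490551, -165.26137287,  139.        ]), array([ 617.10991901, -163.66689103,  139.        ]), array([ 636.00226944, -161.64721403,  139.        ]), array([ 636.99660367, -161.54091524,  127.        ])]
6x [0.17, 0.3, -0.19, 0.0]
[ 0.178 -0.002 -0.242]
[ 0.225 -0.002 -0.306]
[ 0.205 -0.002  0.126]
```

>>> step_arm(steps=[[0.17, 0.3, -0.19, 0], [0.17, 0.3, -0.19, 0], [0.17, 0.3, -0.19, 0], [0.17, 0.3, -0.19, 0], [0.17, 0.3, -0.19, 0], [0.17, 0.3, -0.19, 0], [0, 0, 0, 0]])

```text
t: 31.08
eef_pos: [622.3, -163.6, 178.8]
tcp_rot: [3.132, 0.938, 0.093]
ft_force: [-1.0, 0.2, -2.8]
opening: 0.146
```

```bash
python3 - <<'E'
from kin import *
from h import *
p,R,s=tool(); d=np.load('sh.npz'); o=p+R@d['t']; W=R@d['Rt']
go(p); print(s['joints'].round(3),o,Rn.from_matrix(W).as_euler('xyz').round(4))
cv2.imwrite('pics/s8.png',read_camera('scene')[:,:,::-1])
im=read_camera('wrist');cv2.imwrite('pics/w8.png',im[:,:,::-1])
E
```

```text
t 31.075 p [ 622.3 -163.6  178.8] x [ 0.589  0.055 -0.806] y [ 0.101 -0.995  0.006] lean 36.3 op 0.146 F [-1.   0.2 -2.8] shift [0. 0. 0.]
[-0.487  0.472  1.957  1.13   0.367 -0.028] [ 604.06313504 -164.73968561  137.22057018] [-0.0061 -0.0025  0.1006]
```

View pics/w8.png

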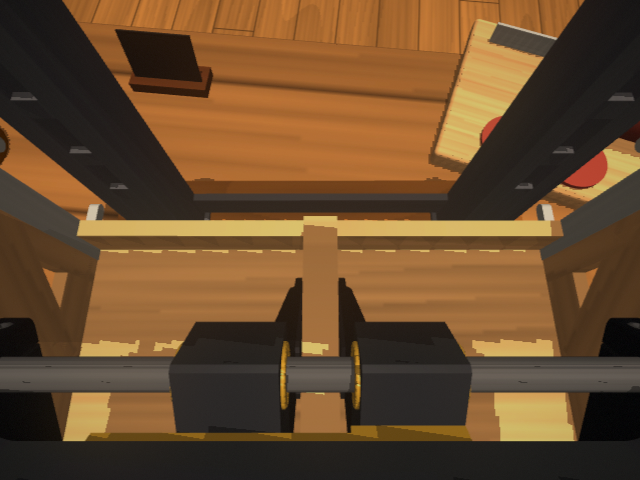

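```bash
python3 - <<'E'
import cv2
from h import crop
im=cv2.imread('pics/s8.png')[:,:,::-1]; crop(im,140,160,310,330,3.5,'pics/s8a.png')
E
```

```text
(no output)
```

View pics/s8a.png

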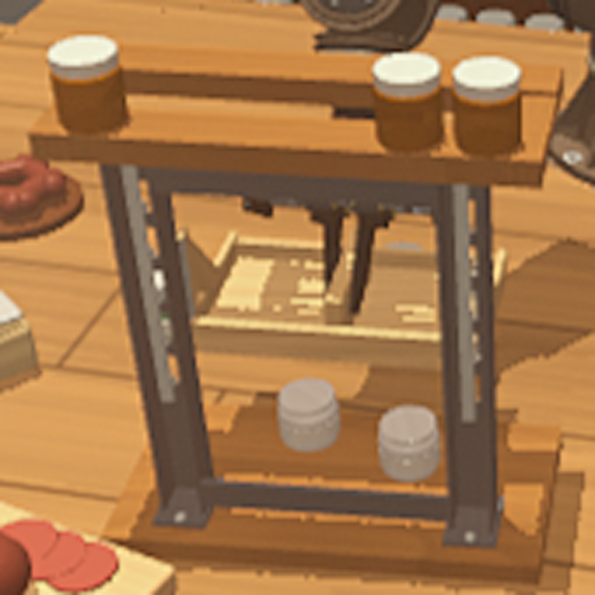

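```bash
python3 - <<'E'
import cv2
from h import crop
im=cv2.imread('pics/w8.png')[:,:,::-1]; crop(im,0,80,140,230,5,'pics/w8a.png');crop(im,500,80,640,230,5,'pics/w8b.png')
E
```

```text
(no output)
```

View pics/w8a.png

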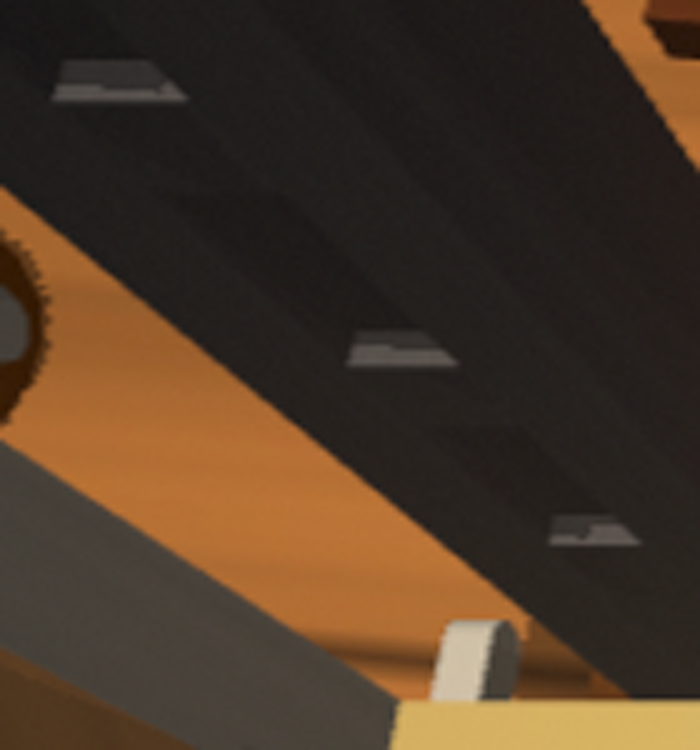

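View pics/w8b.png

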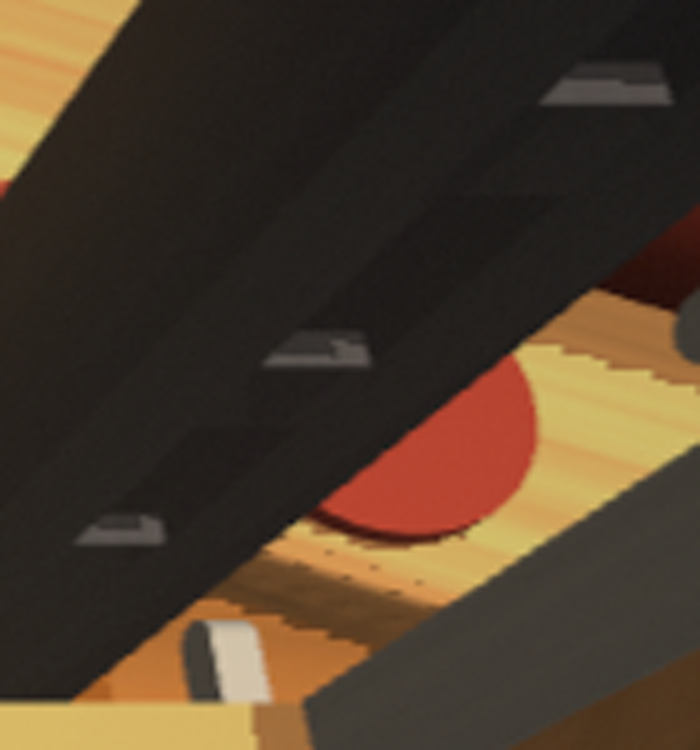

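```bash
python3 - <<'E'
from kin import *
from h import *
A=lambda u,v:sp(u,v,5,0,80);B=lambda u,v:sp(u,v,5,500,80)
ob=[(A(549,544),(0,125.5,135)),(A(641,544),(0,114.5,135)),(A(346,366),(0,125.5,175)),(A(459,366),(0,114.5,175)),(A(51,101),(0,125.5,215)),(A(188,101),(0,114.5,215)),
(B(73,545),(0,-114.5,135)),(B(165,545),(0,-125.5,135)),(B(261,367),(0,-114.5,175)),(B(372,367),(0,-125.5,175)),(B(538,104),(0,-114.5,215)),(B(672,104),(0,-125.5,215))]
for p0 in ([706,-154,.106],[706,-154,.106,0.]):
    x,r=wfit(ob,p0);print(x.round(4));print(r.round(1).tolist())
p,R,s=tool(); d=np.load('sh.npz'); o=p+R@d['t']
# 6dof of the stand in tool frame
Rs=Rn.from_euler('z',.106).as_matrix(); t0=R.T@(np.array([706,-154,0])-p)
t,Rt,res=toolfit(ob,t0,R.T@Rs); print(res.round(1).tolist())
rel=Rt.T@(d['t']-t); RR=Rt.T@d['Rt']; print('shelf in stand',rel,Rn.from_matrix(RR).as_euler('xyz').round(4))
np.savez('st.npz',t=t,Rt=Rt,p=p,R=R)
E
```

```text
[ 7.054592e+02 -1.546738e+02  1.039000e-01]
[[-1.0, 0.2], [-0.6, 0.2], [-0.8, -0.2], [-1.0, -0.2], [-1.6, -0.5], [-1.2, -0.5], [0.7, -0.0], [0.8, -0.0], [1.0, -0.2], [0.8, -0.2], [1.4, -0.3], [1.9, -0.3]]
[ 7.058239e+02 -1.546225e+02  1.039000e-01 -7.177000e-01]
[[-0.3, 0.2], [0.0, 0.2], [0.2, -0.1], [-0.1, -0.1], [-0.1, -0.1], [0.2, -0.0], [0.0, -0.1], [0.0, -0.1], [-0.0, -0.1], [-0.3, -0.1], [-0.1, 0.1], [0.2, 0.1]]
[[-0.2, 0.1], [0.1, 0.1], [0.2, -0.1], [-0.1, -0.1], [-0.1, -0.0], [0.1, 0.0], [0.1, -0.0], [0.2, -0.0], [-0.0, -0.1], [-0.2, -0.1], [-0.2, 0.1], [0.2, 0.1]]
shelf in stand [-103.13282043    1.1689092   137.99742974] [-0.0038 -0.0015 -0.0017]
```

```bash
python3 - <<'E'
from h import *
p,R,s=tool(); S=np.load('st.npz'); M=S['Rt']  # stand axes in tool
for v in [(31,-1.2,1.2),(1.5,0,0),(0,0,-12),(0,0,-1)]: print(v,(M@np.array(v)/50).round(3))
E
```

```text
(31, -1.2, 1.2) [ 0.347  0.023 -0.514]
(1.5, 0, 0) [ 0.018 -0.    -0.024]
(0, 0, -12) [ 0.194 -0.001  0.142]
(0, 0, -1) [ 0.016 -0.     0.012]
```

>>> step_arm(steps=[[0.115, 0.023, -0.17, 0], [0.115, 0, -0.17, 0], [0.075, 0, -0.11, 0], [0.042, 0, -0.064, 0], [0, 0, 0, 0]])

```text
t: 31.8
eef_pos: [652.8, -161.6, 180.5]
tcp_rot: [3.131, 0.938, 0.093]
ft_force: [0.4, 0.6, -3.4]
opening: 0.149
```

```bash
cat >> h.py <<'E'
def rel():
    """nominal shelf pose in stand, assuming rigid grip"""
    p,R,s=tool(); S=np.load('st.npz'); d=np.load('sh.npz')
    Ms=S['R']@S['Rt']; os=S['p']+S['R']@S['t']
    o=p+R@d['t']; print('t',s['t'],'rel',(Ms.T@(o-os)).round(2),Rn.from_matrix(Ms.T@R@d['Rt']).as_euler('xyz').round(4),'F',(Ms.T@s['ft_force']).round(1),'M',s['moment'].round(2),'op',round(float(s['opening']),3))
E
python3 - <<'E'
from h import *
rel()
im=read_camera('wrist');cv2.imwrite('pics/w9.png',im[:,:,::-1])
E
```

```text
t 31.8 rel [-71.73  -0.87 139.63] [-0.0046 -0.002  -0.0022] F [ 0.4  0.6 -3.4] M [-0.1   0.78  0.  ] op 0.149
```

View pics/w9.png

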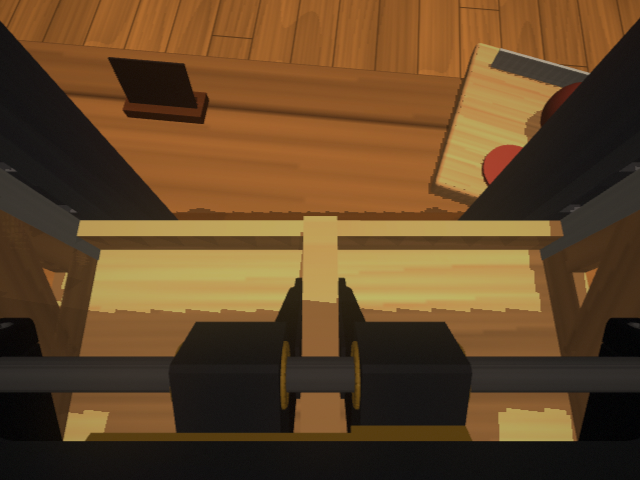

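>>> step_arm(steps=[[0.016, -0.01, -0.022, 0], [0, 0, 0, 0]])

```text
t: 32.1
eef_pos: [654.1, -161.4, 180.5]
tcp_rot: [3.131, 0.938, 0.092]
ft_force: [-1.6, -0.7, -2.8]
opening: 0.145
```

```bash
python3 - <<'E'
from h import *
rel()
E
```

```text
t 32.1 rel [-70.46  -0.73 139.63] [-0.0047 -0.0019 -0.0025] F [-1.7 -0.5 -2.8] M [-0.14  0.95  0.12] op 0.145
```

>>> step_arm(steps=[[0.048, 0, 0.036, 0], [0.048, 0, 0.036, 0], [0.032, 0, 0.024, 0], [0, 0, 0, 0]])

```text
t: 32.6
eef_pos: [653.5, -161.6, 173.2]
tcp_rot: [3.13, 0.937, 0.091]
ft_force: [-13.8, -2.1, 10.7]
opening: 0.152
```

```bash
python3 - <<'E'
from h import *
rel()
E
```

```text
t 32.6 rel [-71.01  -0.93 132.32] [-0.0053 -0.0026 -0.0024] F [-14.   -0.7  10.7] M [0.06 1.23 0.43] op 0.152
```

>>> step_arm(steps=[[0.034, 0, 0.038, 0], [0.032, 0, 0.024, 0], [0, 0, 0, 0]])

```text
t: 32.98
eef_pos: [652.8, -161.7, 168.6]
tcp_rot: [3.13, 0.938, 0.091]
ft_force: [-15.9, -2.2, 11.2]
opening: 0.15
```

```bash
python3 - <<'E'
from h import *
rel()
im=read_camera('wrist');cv2.imwrite('pics/w10.png',im[:,:,::-1])
E
```

```text
t 32.975 rel [-71.75  -0.94 127.8 ] [-0.0053 -0.0024 -0.0025] F [-16.1  -0.6  11.2] M [-0.01  1.39  0.4 ] op 0.15
```

View pics/w10.png

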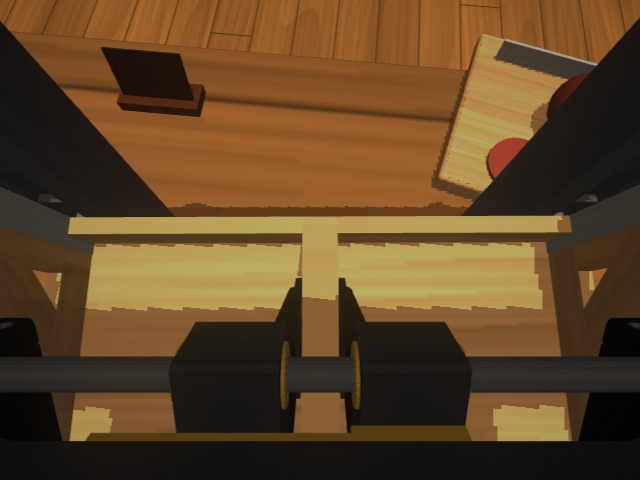

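```bash
python3 - <<'E'
import cv2
from h import crop
im=cv2.imread('pics/w10.png')[:,:,::-1]; crop(im,20,180,350,270,2.4,'pics/w10a.png');crop(im,300,180,630,270,2.4,'pics/w10b.png')
E
```

```text
(no output)
```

View pics/w10a.png

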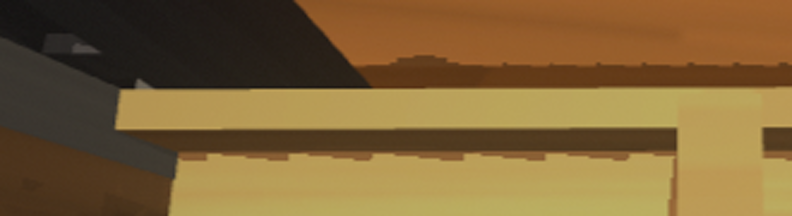

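View pics/w10b.png

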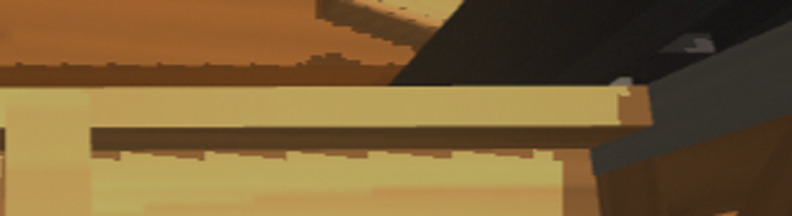

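```bash
cat >> h.py <<'E'
def relfit(ob):
    p,R,s=tool(); S=np.load('st.npz'); d=np.load('sh.npz')
    t,Rt,res=toolfit(ob,d['t'],d['Rt']); print(res.round(1).tolist())
    Ms=S['R']@S['Rt']; os=S['p']+S['R']@S['t']; o=p+R@t
    print('fit rel',(Ms.T@(o-os)).round(2),Rn.from_matrix(Ms.T@R@Rt).as_euler('xyz').round(4)); return t,Rt
E
python3 - <<'E'
from h import *
A=lambda u,v:sp(u,v,2.4,20,180);B=lambda u,v:sp(u,v,2.4,300,180)
ob=[(A(120,89),(70,117,30)),(B(650,85),(70,-117,30)),(A(115,129),(62,117,30)),(B(653,126),(62,-117,30)),(A(178,152),(62,117,8)),(B(592,149),(62,-117,8)),(A(678,92),(62,7,55)),(A(763,92),(62,-7,55))]
relfit(ob[:6]); relfit(ob)
E
```

```text
[[0.0, 0.1], [-0.5, 0.2], [-0.2, -0.0], [0.6, -0.2], [0.2, -0.1], [-0.2, -0.0]]
fit rel [-68.8   -0.66 127.42] [-0.0141 -0.1182 -0.001 ]
[[0.1, -0.1], [-0.4, 0.1], [-0.2, -0.1], [0.8, -0.3], [0.0, 0.1], [-0.2, 0.1], [0.3, 0.1], [-0.3, 0.0]]
fit rel [-68.97  -1.15 127.81] [-0.0069 -0.1121  0.0008]
```

>>> step_arm(steps=[[0.0, 0, -0.05, 0], [-0.016, 0, -0.05, 0], [-0.016, 0, -0.03, 0], [0, 0, 0, 0]])

```text
t: 33.52
eef_pos: [655.3, -161.4, 171.4]
tcp_rot: [3.131, 0.943, 0.092]
ft_force: [-24.1, -7.1, 0.4]
opening: 0.146
```

```bash
python3 - <<'E'
from h import *
rel()
im=read_camera('wrist');cv2.imwrite('pics/w11.png',im[:,:,::-1])
crop(im,20,180,350,270,2.4,'pics/w11a.png');crop(im,300,180,630,270,2.4,'pics/w11b.png')
E
```

```text
t 33.525 rel [-69.49  -0.82 130.6 ] [-0.0045  0.0024 -0.0026] F [-24.7  -4.6   0.4] M [-0.84  3.95  0.01] op 0.146
```

View pics/w11a.png

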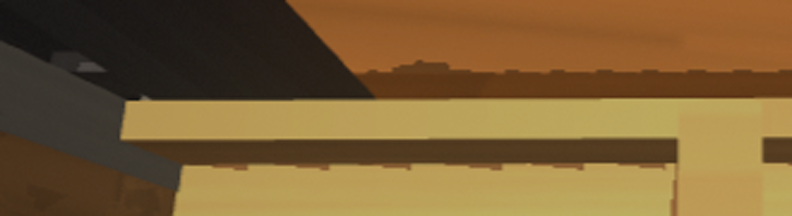

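View pics/w11b.png

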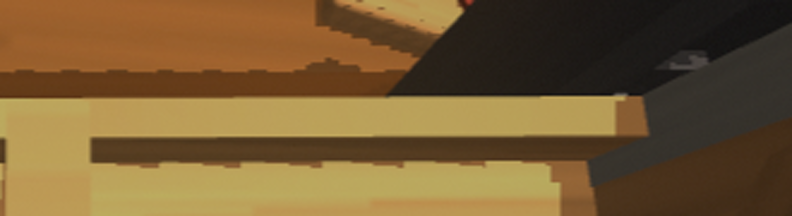

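```bash
python3 - <<'E'
from h import *
A=lambda u,v:sp(u,v,2.4,20,180);B=lambda u,v:sp(u,v,2.4,300,180)
ob=[(A(127,100),(70,117,30)),(B(644,96),(70,-117,30)),(A(121,139),(62,117,30)),(B(649,137),(62,-117,30)),(A(183,163),(62,117,8)),(B(590,160),(62,-117,8))]
relfit(ob)
E
```

```text
[[-0.1, 0.0], [-0.0, 0.1], [-0.2, 0.1], [0.4, -0.3], [0.4, -0.1], [-0.4, 0.2]]
fit rel [-6.8700e+01 -1.0000e-02  1.2924e+02] [-0.0239 -0.0921 -0.0045]
```

>>> step_arm(steps=[[-0.083, 0, 0.013, 0], [-0.048, 0, -0.035, 0], [-0.048, 0, -0.035, 0], [-0.048, 0, -0.035, 0], [-0.032, 0, -0.024, 0], [0, 0, 0, 0]])

```text
t: 34.33
eef_pos: [652.4, -161.0, 183.2]
tcp_rot: [3.136, 0.945, 0.096]
ft_force: [-10.9, -6.6, -23.4]
opening: 0.143
```

```bash
python3 - <<'E'
from h import *
rel()
im=read_camera('wrist');cv2.imwrite('pics/w12.png',im[:,:,::-1])
crop(im,20,180,350,270,2.4,'pics/w12a.png');crop(im,300,180,630,270,2.4,'pics/w12b.png')
E
```

```text
t 34.325 rel [-7.243e+01 -4.000e-02  1.425e+02] [-0.0021  0.0052 -0.0025] F [-11.5  -5.4 -23.4] M [-0.85  4.5  -0.44] op 0.143
```

View pics/w12a.png

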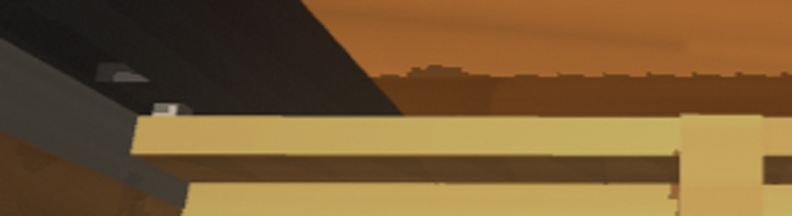

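View pics/w12b.png

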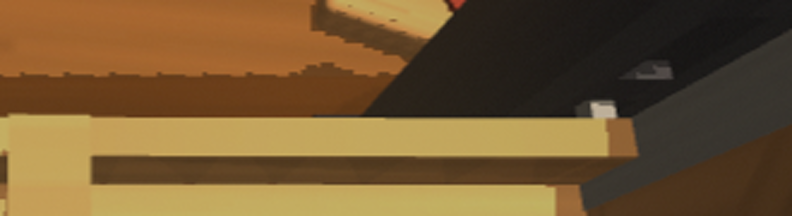

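```bash
python3 - <<'E'
from h import *
A=lambda u,v:sp(u,v,2.4,20,180);B=lambda u,v:sp(u,v,2.4,300,180)
ob=[(A(137,115),(70,117,30)),(B(631,117),(70,-117,30)),(A(131,154),(62,117,30)),(B(638,156),(62,-117,30)),(A(188,182),(62,117,8)),(B(581,185),(62,-117,8)),(A(681,114),(62,7,55)),(A(763,115),(62,-7,55))]
relfit(ob);relfit(ob[:6])
E
```

```text
[[0.1, 0.2], [0.2, 0.4], [-0.5, -0.1], [0.3, 0.1], [0.4, 0.1], [-0.7, -0.3], [0.2, 0.0], [-0.3, -0.3]]
fit rel [-7.5990e+01 -9.0000e-02  1.4094e+02] [ 0.0009 -0.0237 -0.0037]
[[0.1, 0.2], [0.1, 0.2], [-0.6, -0.3], [0.3, -0.1], [0.5, 0.2], [-0.4, -0.1]]
fit rel [-76.18   0.62 141.51] [-0.0092 -0.0152 -0.0068]
```

>>> step_arm(steps=[[-0.048, 0, -0.035, 0], [-0.032, 0, -0.024, 0], [0.064, 0, 0.047, 0], [0.106, 0, -0.034, 0], [0.035, 0, -0.048, 0], [0, 0, 0, 0]])

```text
t: 35.12
eef_pos: [662.0, -160.8, 184.8]
tcp_rot: [3.13, 0.939, 0.091]
ft_force: [-12.0, -5.1, -4.9]
opening: 0.146
```

```bash
python3 - <<'E'
from h import *
rel()
im=read_camera('wrist');cv2.imwrite('pics/w13.png',im[:,:,::-1])
crop(im,20,180,350,270,2.4,'pics/w13a.png');crop(im,300,180,630,270,2.4,'pics/w13b.png')
E
```

```text
t 35.125 rel [-62.58  -0.99 143.97] [-0.0056 -0.0015 -0.0022] F [-12.4  -3.9  -4.9] M [-0.47  2.37  0.13] op 0.146
```

View pics/w13a.png

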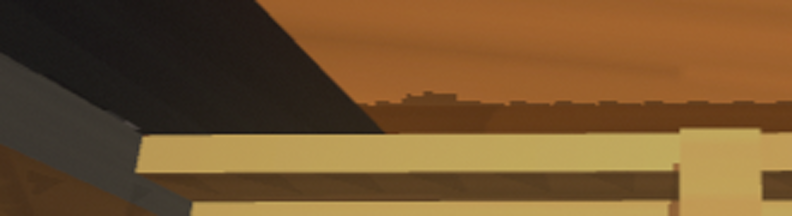

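View pics/w13b.png

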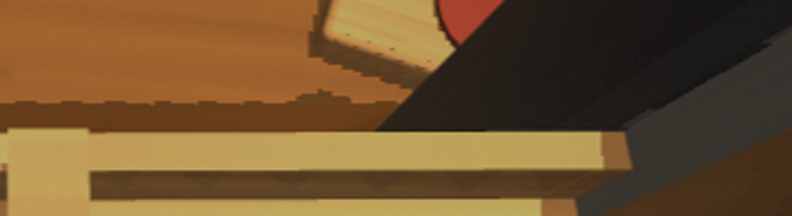

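```bash
python3 - <<'E'
from h import *
A=lambda u,v:sp(u,v,2.4,20,180);B=lambda u,v:sp(u,v,2.4,300,180)
ob=[(A(143,134),(70,117,30)),(B(625,131),(70,-117,30)),(A(137,173),(62,117,30)),(B(630,170),(62,-117,30)),(A(192,201),(62,117,8)),(B(577,198),(62,-117,8)),(A(681,128),(62,7,55)),(A(761,128),(62,-7,55))]
relfit(ob);relfit(ob[:6])
E
```

```text
[[0.2, 0.1], [-0.2, 0.1], [-0.6, -0.4], [1.1, -0.4], [0.5, 0.1], [-0.8, 0.2], [0.0, 0.1], [-0.0, 0.0]]
fit rel [-69.46  -1.24 141.47] [-0.0049  0.0008  0.0008]
[[0.1, 0.3], [-0.2, 0.2], [-0.6, -0.3], [1.0, -0.3], [0.6, -0.0], [-0.7, 0.1]]
fit rel [-69.33  -0.77 141.05] [-0.0116 -0.0055 -0.0013]
```

>>> step_arm(steps=[[-0.024, 0, 0.032, 0], [-0.04, 0, -0.03, 0], [-0.04, 0, -0.03, 0], [-0.016, 0, -0.012, 0], [0.064, 0, 0.047, 0], [0.064, 0, 0.047, 0], [0.04, 0, 0.03, 0], [0.04, 0, 0.03, 0], [0.04, 0, 0.03, 0], [0.04, 0, 0.03, 0], [0.04, 0, 0.03, 0], [0, 0, 0, 0]])

```text
t: 36.67
eef_pos: [660.8, -160.5, 170.8]
tcp_rot: [3.132, 0.937, 0.093]
ft_force: [2.0, 2.0, 2.7]
opening: 0.145
```

```bash
python3 - <<'E'
from h import *
rel()
im=read_camera('wrist');cv2.imwrite('pics/w14.png',im[:,:,::-1])
crop(im,20,180,350,270,2.4,'pics/w14a.png');crop(im,300,180,630,270,2.4,'pics/w14b.png')
E
```

```text
t 36.675 rel [-63.63  -0.56 129.97] [-0.0043 -0.0033 -0.0022] F [2.2 1.8 2.7] M [ 0.83 -0.25  0.41] op 0.145
```

View pics/w14a.png

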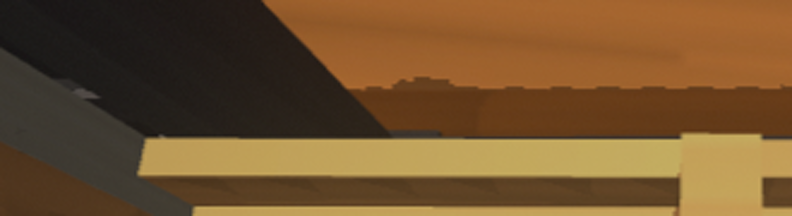

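View pics/w14b.png

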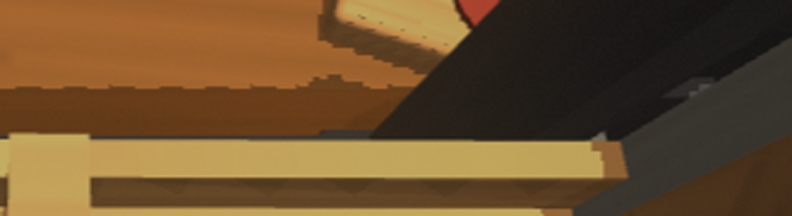

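```bash
python3 - <<'E'
from h import *
A=lambda u,v:sp(u,v,2.4,20,180);B=lambda u,v:sp(u,v,2.4,300,180)
ob=[(A(146,138),(70,117,30)),(B(620,141),(70,-117,30)),(A(138,176),(62,117,30)),(B(627,179),(62,-117,30)),(A(194,206),(62,117,8)),(B(575,208),(62,-117,8)),(A(682,134),(62,7,55)),(A(762,134),(62,-7,55))]
relfit(ob);relfit(ob[:6])
E
```

```text
[[0.0, 0.1], [0.2, 0.1], [-0.1, -0.1], [0.7, -0.2], [0.1, 0.0], [-1.4, 0.1], [0.1, -0.1], [-0.2, 0.0]]
fit rel [-71.96  -0.56 127.05] [ 0.0008  0.0144 -0.0032]
[[-0.1, 0.3], [0.1, -0.1], [-0.3, -0.2], [0.5, -0.2], [0.5, -0.1], [-0.9, 0.4]]
fit rel [-72.01   0.93 127.22] [-0.0207  0.016  -0.0102]
```

>>> step_arm(steps=[[0.032, 0, 0.024, 0], [0.032, 0, 0.024, 0], [0, 0, 0, 0]])

```text
t: 37.1
eef_pos: [661.4, -160.8, 168.7]
tcp_rot: [3.129, 0.934, 0.091]
ft_force: [-2.0, 3.6, 14.1]
opening: 0.143
```

```bash
python3 - <<'E'
from h import *
rel()
im=read_camera('wrist');cv2.imwrite('pics/w15.png',im[:,:,::-1])
s=read_camera('scene');crop(s,140,160,310,330,3.5,'pics/s15.png')
E
```

```text
t 37.1 rel [-62.96  -0.97 127.75] [-0.0057 -0.0061 -0.0021] F [-1.6  3.8 14.1] M [ 1.19 -1.26  0.87] op 0.143
```

View pics/s15.png

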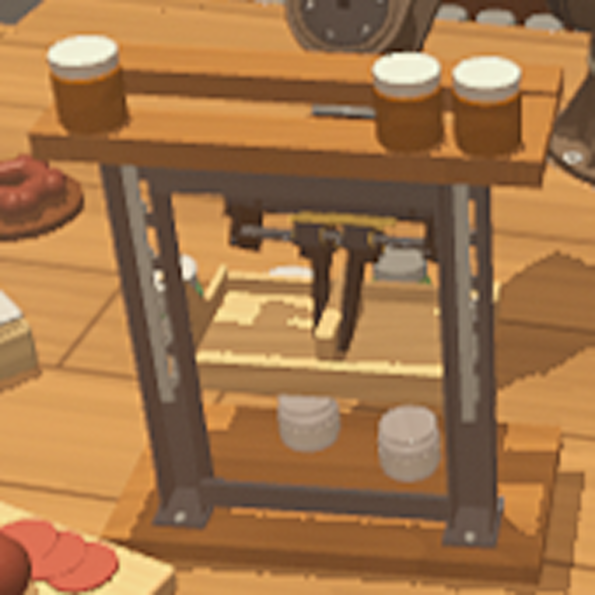

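View pics/w15.png

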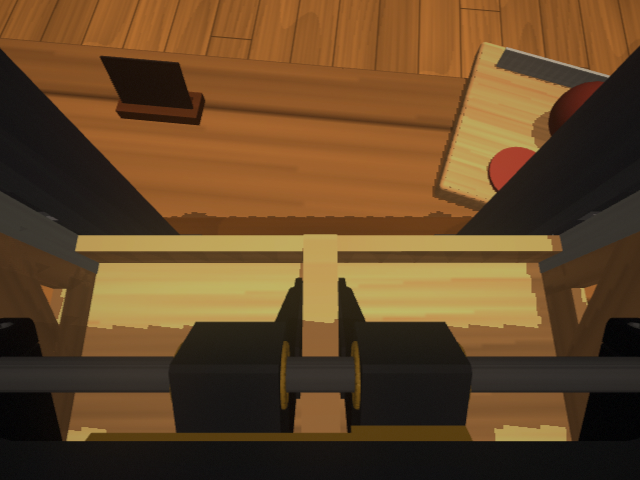

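```bash
python3 - <<'E'
from h import *
im=cv2.imread('pics/w15.png')[:,:,::-1]
crop(im,20,200,350,290,2.4,'pics/w15a.png');crop(im,300,200,630,290,2.4,'pics/w15b.png')
E
```

```text
(no output)
```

View pics/w15a.png

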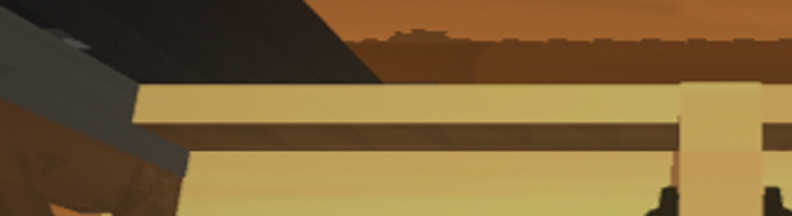

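View pics/w15b.png

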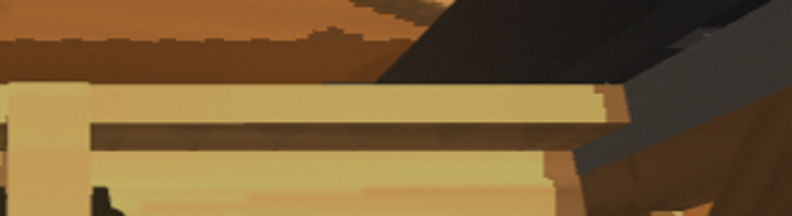

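```bash
python3 - <<'E'
from h import *
A=lambda u,v:sp(u,v,2.4,20,200);B=lambda u,v:sp(u,v,2.4,300,200)
ob=[(A(140,84),(70,117,30)),(B(625,85),(70,-117,30)),(A(132,123),(62,117,30)),(B(630,123),(62,-117,30)),(A(190,151),(62,117,8)),(B(575,151),(62,-117,8)),(A(681,82),(62,7,55)),(A(762,82),(62,-7,55))]
t,Rt=relfit(ob);relfit(ob[:6])
E
```

```text
[[-0.0, 0.2], [-0.3, 0.0], [0.1, -0.2], [0.9, -0.1], [-0.0, -0.0], [-0.5, 0.0], [0.2, -0.0], [-0.2, 0.0]]
fit rel [-69.69  -0.9  124.87] [ 0.0004 -0.016  -0.0005]
[[-0.1, 0.3], [-0.4, -0.0], [-0.0, -0.2], [0.7, -0.0], [0.2, -0.1], [-0.3, 0.1]]
fit rel [-69.69  -0.19 124.87] [-0.0098 -0.0157 -0.0036]
```

>>> step_arm(steps=[[0, 0, 0, 0], [0, 0, 0, 0], [0, 0, 0, 0], [-0.4, 0, 0, 0], [-0.9, 0, 0, 0], [-0.9, 0, 0, 0]], jaw=0.25)

```text
t: 37.95
eef_pos: [594.6, -166.8, 255.3]
tcp_rot: [3.132, 0.939, 0.093]
ft_force: [-0.1, -0.2, -0.3]
opening: 0.714
```

```bash
python3 - <<'E'
from kin import *
from h import *
p,R,s=tool(); go(p); print(s['joints'].round(3)); x=R[:,0]
g=grasp((454,-172,72)); pre=g-100*x
St=[705.8,-154.6,.1039]
for l in (62,-62): 
    f=grasp(body(St,(-85,l,207))[0]); print(l,f,wik(f,x),wik(f+[-100,-10,30],x))
path([p,np.array((480,-165,260.)),pre,g],x,4)
im=read_camera('wrist');cv2.imwrite('pics/w16.png',im[:,:,::-1])
E
```

```text
t 37.95 p [ 594.6 -166.8  255.3] x [ 0.588  0.055 -0.807] y [ 0.1   -0.995  0.006] lean 36.2 op 0.714 F [-0.1 -0.2 -0.3] shift [0. 0. 0.]
[-0.52   0.328  1.934  0.824  0.481  0.281]
62 [ 613.06482119 -101.91373705  209.42152624] [-0.384  0.389  2.     1.013  0.325] [-0.507  0.219  2.169  1.036  0.397]
-62 [ 625.9252535  -225.24503592  209.42152624] [-0.59   0.456  1.871  0.938  0.48 ] [-0.733  0.309  2.026  0.957  0.559]
[ 595. -167.  255.] [-0.524  0.324  1.943  0.833  0.48 ]
[ 566. -166.  256.] [-0.556  0.286  2.     0.871  0.485]
[ 537. -166.  258.] [-0.59   0.248  2.055  0.903  0.494]
[ 509. -165.  259.] [-0.63   0.21   2.108  0.93   0.509]
[ 480. -165.  260.] [-0.674  0.171  2.159  0.949  0.528]
[ 458. -168.  234.] [-0.719  0.193  2.23   1.086  0.505]
[ 437. -171.  208.] [-0.769  0.225  2.299  1.241  0.493]
[ 415. -174.  181.] [-0.823  0.268  2.366  1.406  0.494]
[ 393. -178.  155.] [-0.882  0.323  2.432  1.576  0.51 ]
[ 408. -176.  135.] [-0.843  0.39   2.428  1.729  0.502]
[ 423. -175.  115.] [-0.806  0.455  2.421  1.871  0.505]
[ 438. -174.   95.] [-0.772  0.519  2.409  1.995  0.515]
[ 452.23665351 -172.16376756   74.42152624] [-0.74   0.579  2.393  2.101  0.53 ]
```

View pics/w16.png

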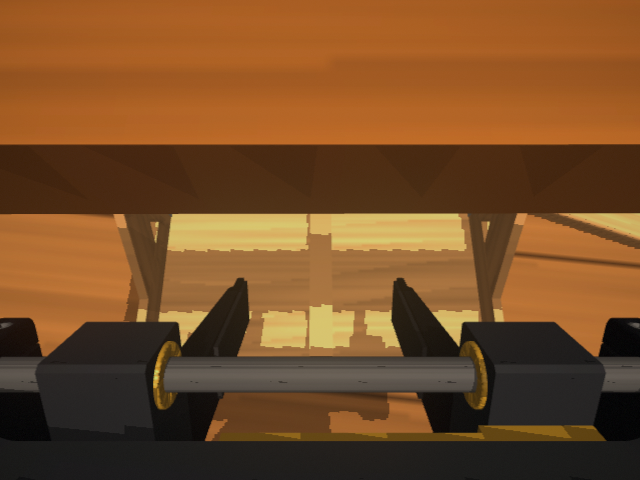

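```bash
python3 - <<'E'
from kin import *
from h import *
p,R,s=tool(); x=R[:,0]
g=grasp((454,-172,72)); pre=g-100*x
a=np.array((470,-166,255.))
for u,v,n in ((p,a,3),(a,pre,4)): print(n,rows(u,v,R,n=n)[0])
E
```

```text
3 [-0.46, -0.09, 0.68, 0.0]
4 [0.17, 0.01, 0.61, 0.0]
```

>>> step_arm(steps=[[-0.46, -0.09, 0.68, 0], [-0.46, -0.09, 0.68, 0], [-0.46, -0.09, 0.68, 0], [0.17, 0.01, 0.61, 0], [0.17, 0.01, 0.61, 0], [0.17, 0.01, 0.61, 0], [0.17, 0.01, 0.61, 0], [0, 0, 0, 0]])

```text
t: 39.0
eef_pos: [393.2, -176.2, 149.4]
tcp_rot: [3.137, 0.941, 0.094]
ft_force: [0.3, -0.2, 0.4]
opening: 0.751
```

```bash
python3 - <<'E'
from kin import *
from h import *
go(grasp((454,-172,72)))
x=tool()[1][:,0]
im=read_camera('wrist');cv2.imwrite('pics/w17.png',im[:,:,::-1])
s=read_camera('scene');crop(s,140,160,310,330,3.5,'pics/s17.png')
a=np.linspace(0,2*np.pi,8,endpoint=False)
print(wproj(np.c_[454+25*np.cos(a),-172+25*np.sin(a),np.full(8,100)]).round(0).tolist())
E
```

```text
t 39.0 p [ 393.2 -176.2  149.4] x [ 0.587  0.056 -0.808] y [ 0.098 -0.995  0.003] lean 36.1 op 0.751 F [ 0.3 -0.2  0.4] shift [ 1.91   0.032 -0.072]
[[327.0, 194.0], [297.0, 202.0], [281.0, 228.0], [290.0, 258.0], [319.0, 274.0], [351.0, 264.0], [366.0, 236.0], [355.0, 208.0]]
```

View pics/w17.png

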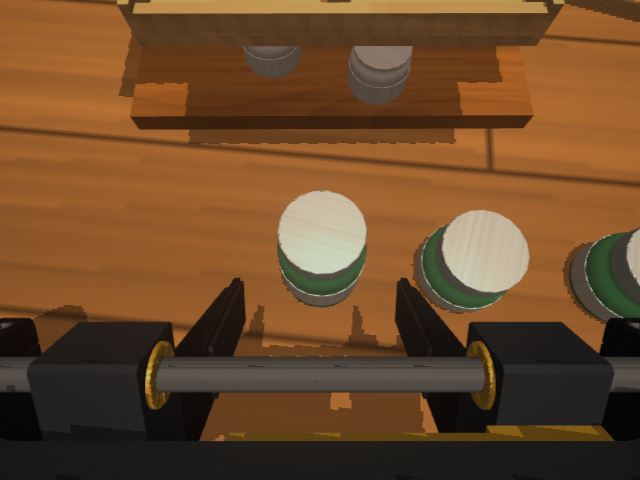

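View pics/s17.png

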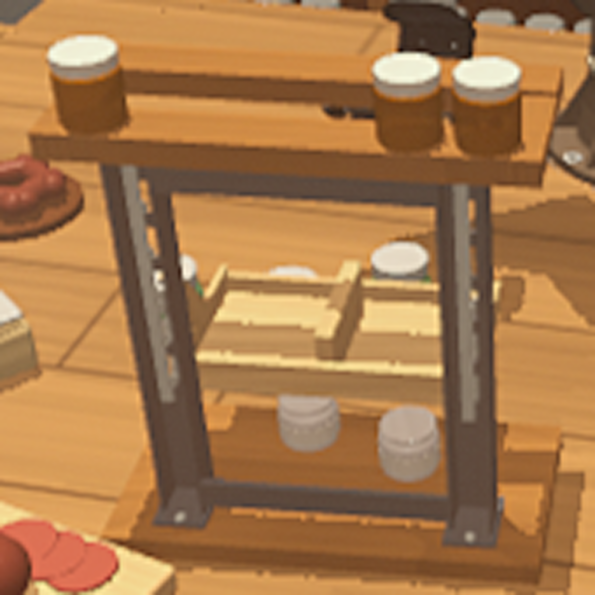

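>>> step_arm(steps=[[0.2, 0.03, -0.07, 0], [0.6, 0, 0, 0], [0.6, 0, 0, 0], [0.36, 0, 0, 0], [0.15, 0, 0, 0], [0, 0, 0, 0]])

```text
t: 39.85
eef_pos: [453.8, -172.0, 76.2]
tcp_rot: [3.131, 0.937, 0.093]
ft_force: [-0.2, -0.2, -0.0]
opening: 0.75
```

>>> step_arm(steps=[[0, 0, 0, 0], [0, 0, 0, 0], [0, 0, 0, 0], [0, 0, 0, 0]], jaw=1)

```text
t: 40.35
eef_pos: [453.4, -172.2, 76.4]
tcp_rot: [3.131, 0.936, 0.092]
ft_force: [-1.4, 2.5, 6.7]
opening: 0.617
```

```bash
python3 - <<'E'
from kin import *
from h import *
p,R,s=tool(); x=R[:,0]; print(s['joints'].round(3)); go(p)
# jar bottom relative to TCP: jar at (454,-172,0)
rel_=np.array([454,-172,0])-p
St=[705.8,-154.6,.1039]
f=body(St,(-88,62,135))[0]-rel_; pre=body(St,(-190,62,170))[0]-rel_; ov=body(St,(-88,62,165))[0]-rel_
fr=body(St,(-88,-62,135))[0]-rel_
print(rel_,f,fr,pre)
a=p+[0,0,90.]
path([p,a,pre,ov,f],x,3)
for u,v,n in ((p,a,4),(a,pre,5),(pre,ov,4),(ov,f,5)): print(n,rows(u,v,R,n=n)[0])
E
```

```text
[-0.731  0.574  2.383  2.089  0.524 -1.308]
t 40.35 p [ 453.4 -172.2   76.4] x [ 0.59   0.054 -0.805] y [ 0.1   -0.995  0.006] lean 36.3 op 0.617 F [-1.4  2.5  6.7] shift [0. 0. 0.]
[  0.58293682   0.16978534 -76.44142222] [ 611.26140912 -102.23089432  211.44142222] [ 624.12184143 -225.56219319  211.44142222] [ 509.81146973 -112.80963703  246.44142222]
[ 453. -172.   76.] [-0.738  0.575  2.391  2.095  0.53 ]
[ 453. -172.  106.] [-0.738  0.492  2.372  1.929  0.486]
[ 453. -172.  136.] [-0.738  0.412  2.347  1.731  0.459]
[ 453. -172.  166.] [-0.738  0.337  2.318  1.518  0.453]
[ 472. -152.  193.] [-0.661  0.283  2.274  1.366  0.427]
[ 491. -133.  220.] [-0.586  0.238  2.223  1.192  0.411]
[ 510. -113.  246.] [-0.514  0.203  2.167  1.008  0.41 ]
[ 544. -109.  245.] [-0.465  0.248  2.104  0.965  0.391]
[ 577. -106.  243.] [-0.423  0.294  2.039  0.91   0.379]
[ 611. -102.  241.] [-0.387  0.338  1.971  0.845  0.373]
[ 611. -102.  231.] [-0.387  0.353  1.982  0.898  0.356]
[ 611. -102.  221.] [-0.387  0.368  1.993  0.955  0.341]
[ 611.26140912 -102.23089432  211.44142222] [-0.387  0.384  2.004  1.018  0.326]
4 [-0.36, 0.0, -0.27, 0.0]
5 [-0.11, -0.21, -0.39, 0.0]
4 [0.32, -0.0, -0.4, 0.0]
5 [0.1, -0.0, 0.07, 0.0]
```

>>> step_arm(steps=[[-0.18, 0, -0.13, 0], [-0.36, 0, -0.27, 0], [-0.36, 0, -0.27, 0], [-0.36, 0, -0.27, 0], [-0.18, 0, -0.14, 0], [-0.11, -0.21, -0.39, 0], [-0.11, -0.21, -0.39, 0], [-0.11, -0.21, -0.39, 0], [-0.11, -0.21, -0.39, 0], [-0.11, -0.21, -0.39, 0], [0, 0, 0, 0]])

```text
t: 41.72
eef_pos: [511.0, -112.0, 245.9]
tcp_rot: [3.13, 0.937, 0.092]
ft_force: [-0.6, -0.5, -4.0]
opening: 0.617
```

```bash
python3 - <<'E'
from kin import *
from h import *
go((509.8,-112.8,246.4)); 
im=read_camera('wrist');cv2.imwrite('pics/w18.png',im[:,:,::-1])
s=read_camera('scene');cv2.imwrite('pics/s18.png',s[:,:,::-1]);crop(s,140,160,310,330,3.5,'pics/s18a.png')
t=read_camera('top');cv2.imwrite('pics/t18.png',t[:,:,::-1])
E
```

```text
t 41.725 p [ 511.  -112.   245.9] x [ 0.59   0.055 -0.806] y [ 0.102 -0.995  0.007] lean 36.3 op 0.617 F [-0.6 -0.5 -4. ] shift [-0.024  0.014  0.015]
```

View pics/w18.png

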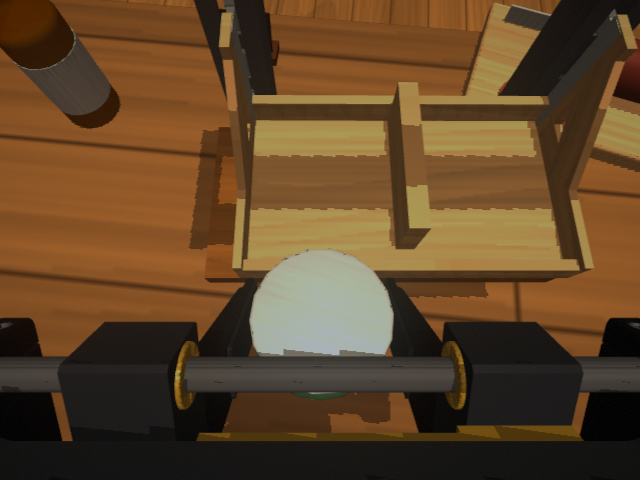

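View pics/s18a.png

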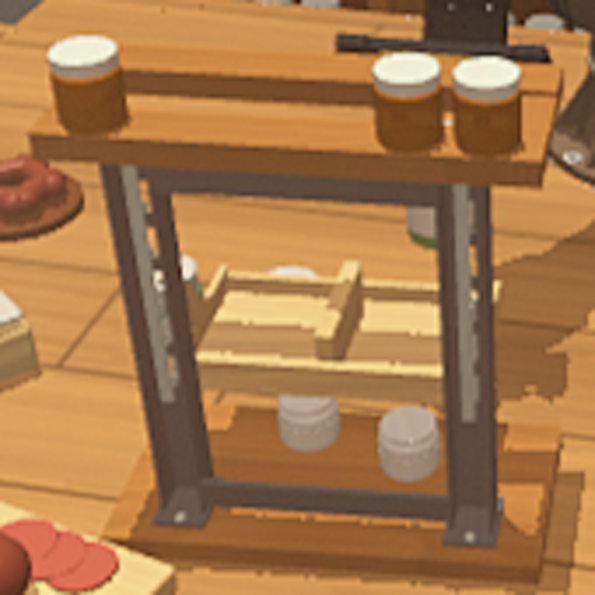

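```bash
python3 - <<'E'
from h import *
im=cv2.imread('pics/w18.png')[:,:,::-1]
crop(im,200,60,420,290,3.4,'pics/w18a.png');crop(im,390,60,620,290,3.4,'pics/w18b.png')
E
```

```text
(no output)
```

View pics/w18a.png

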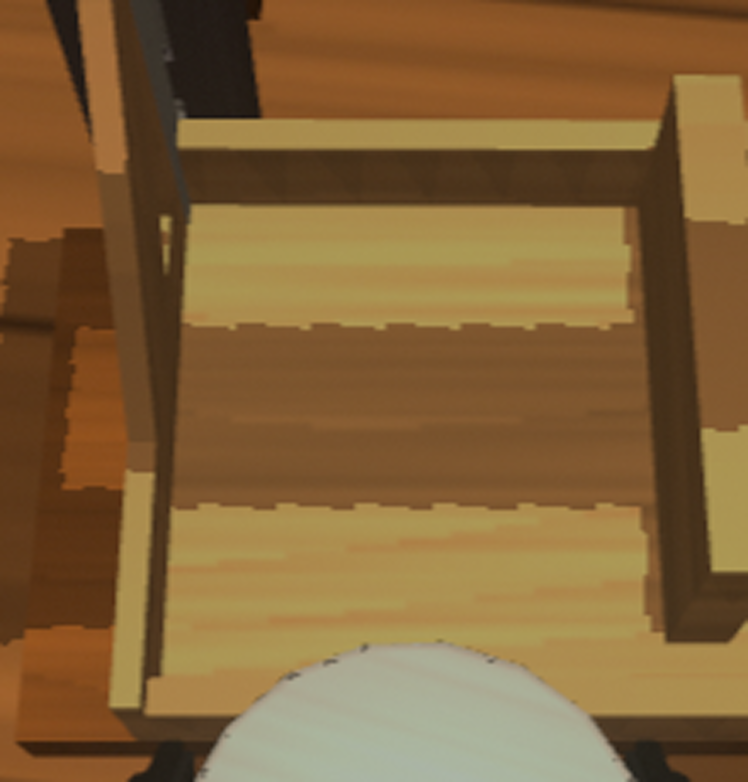

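View pics/w18b.png

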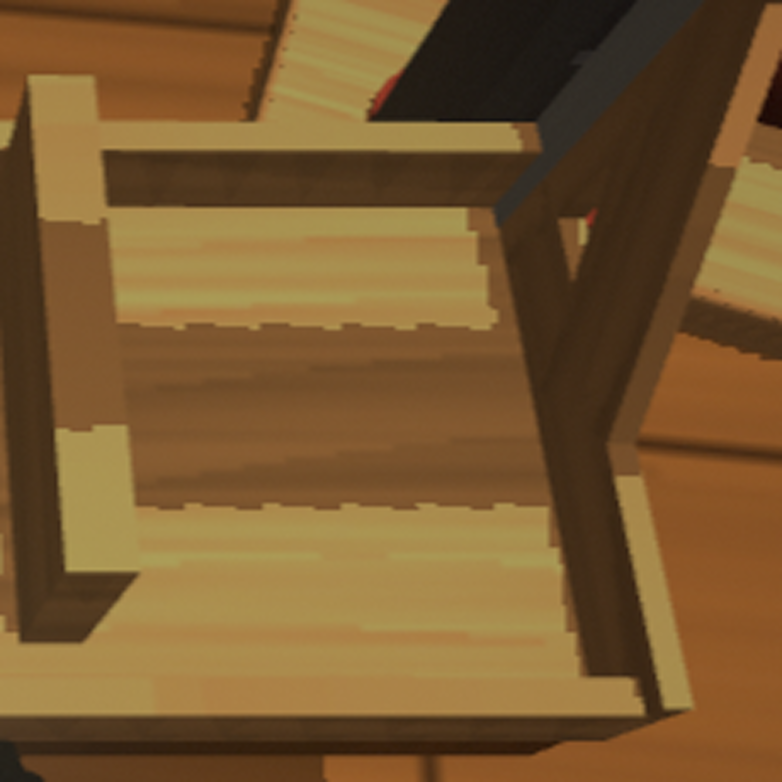

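```bash
python3 - <<'E'
from h import *
A=lambda u,v:sp(u,v,3.4,200,60);B=lambda u,v:sp(u,v,3.4,390,60)
ob=[(B(27,75),(62,7,55)),(B(95,75),(62,-7,55)),(B(66,572),(-50,7,55)),(B(139,572),(-50,-7,55)),(A(109,708),(-70,123,30)),(B(692,708),(-70,-123,30)),(A(178,119),(70,117,30)),(B(541,152),(62,-117,30)),(A(189,205),(62,117,8)),(B(498,206),(62,-117,8)),(A(155,472),(-14,117,30)),(B(610,445),(-12,-117,30))]
t,Rt=relfit(ob)
E
```

```text
[[0.3, 0.1], [-0.4, 0.1], [-0.3, 0.2], [0.2, 0.2], [0.2, 0.2], [0.5, 0.3], [-0.4, 0.2], [1.1, -0.4], [0.1, 0.1], [-0.8, 0.3], [0.3, -6.0], [-0.8, -0.3]]
fit rel [-70.96  -1.52 123.5 ] [-0.0005 -0.0181 -0.002 ]
```

>>> step_arm(steps=[[0.2, 0.01, -0.25, 0], [0.32, 0, -0.4, 0], [0.32, 0, -0.4, 0], [0.26, 0, -0.33, 0], [0.16, 0, -0.2, 0], [0, 0, 0, 0]])

```text
t: 42.62
eef_pos: [611.3, -103.1, 240.4]
tcp_rot: [3.132, 0.939, 0.093]
ft_force: [-0.1, -0.0, -3.7]
opening: 0.617
```

```bash
python3 - <<'E'
from kin import *
from h import *
go((611.3,-102.2,211.4)); go((611.3,-102.2,241.4))
im=read_camera('wrist');cv2.imwrite('pics/w19.png',im[:,:,::-1])
s=read_camera('scene');crop(s,140,160,310,330,3.5,'pics/s19a.png')
E
```

```text
t 42.625 p [ 611.3 -103.1  240.4] x [ 0.588  0.055 -0.807] y [ 0.1   -0.995  0.006] lean 36.2 op 0.617 F [-0.1 -0.  -3.7] shift [ 0.469 -0.021  0.342]
t 42.625 p [ 611.3 -103.1  240.4] x [ 0.588  0.055 -0.807] y [ 0.1   -0.995  0.006] lean 36.2 op 0.617 F [-0.1 -0.  -3.7] shift [-0.015 -0.018 -0.013]
```

View pics/w19.png

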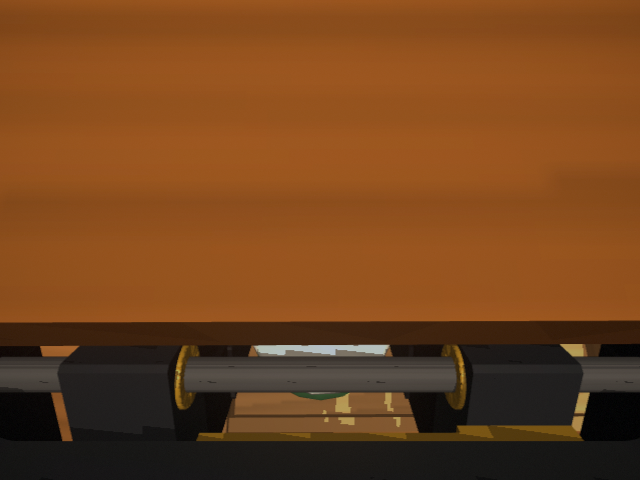

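View pics/s19a.png

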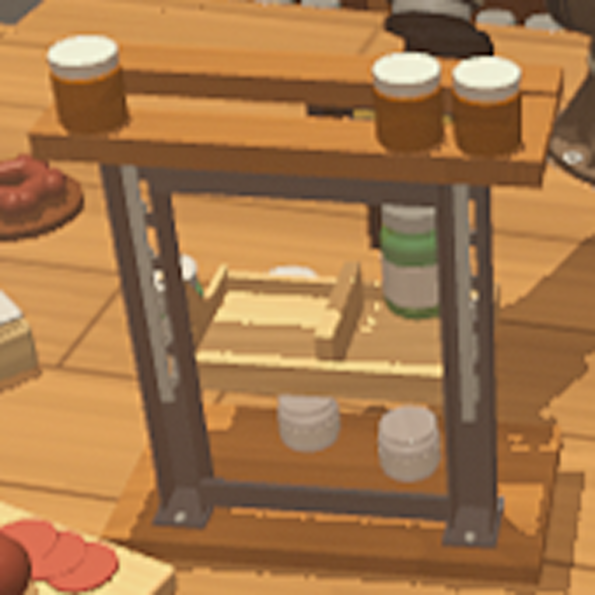

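>>> step_arm(steps=[[0.08, -0.018, 0.059, 0], [0.097, 0, 0.071, 0], [0.097, 0, 0.071, 0], [0.08, 0, 0.059, 0], [0.032, 0, 0.024, 0], [0.016, 0, 0.012, 0], [0, 0, 0, 0]])

```text
t: 43.6
eef_pos: [611.4, -102.2, 216.3]
tcp_rot: [3.131, 0.938, 0.092]
ft_force: [0.7, -0.5, -4.3]
opening: 0.615
```

>>> step_arm(steps=[[0.016, 0, 0.012, 0], [0.016, 0, 0.012, 0], [0, 0, 0, 0]])

```text
t: 43.98
eef_pos: [611.3, -102.2, 214.2]
tcp_rot: [3.131, 0.938, 0.092]
ft_force: [0.2, -0.2, -4.0]
opening: 0.617
```

>>> step_arm(steps=[[0.016, 0, 0.012, 0], [0.016, 0, 0.012, 0], [0, 0, 0, 0]])

```text
t: 44.35
eef_pos: [611.2, -102.2, 212.2]
tcp_rot: [3.131, 0.938, 0.092]
ft_force: [0.5, -0.1, -4.1]
opening: 0.621
```

>>> step_arm(steps=[[0.016, 0, 0.012, 0], [0, 0, 0, 0]])

```text
t: 44.6
eef_pos: [611.2, -102.2, 211.2]
tcp_rot: [3.131, 0.938, 0.092]
ft_force: [0.3, 0.7, -3.8]
opening: 0.615
```

>>> step_arm(steps=[[0.016, 0, 0.012, 0], [0.008, 0, 0.006, 0], [0, 0, 0, 0]])

```text
t: 44.98
eef_pos: [611.2, -102.3, 209.7]
tcp_rot: [3.131, 0.938, 0.092]
ft_force: [-0.8, 0.1, -4.3]
opening: 0.618
```

>>> step_arm(steps=[[0.016, 0, 0.012, 0], [0, 0, 0, 0]])

```text
t: 45.22
eef_pos: [611.5, -102.2, 209.5]
tcp_rot: [3.131, 0.937, 0.092]
ft_force: [-2.5, 1.2, 4.4]
opening: 0.619
```

>>> step_arm(steps=[[-0.004, 0, -0.003, 0], [0, 0, 0, 0], [0, 0, 0, 0], [0, 0, 0, 0]], jaw=0.27)

```text
t: 45.72
eef_pos: [611.3, -102.3, 209.0]
tcp_rot: [3.131, 0.938, 0.092]
ft_force: [-0.3, 0.2, 0.3]
opening: 0.727
```

>>> step_arm(steps=[[-0.2, 0, 0, 0], [-0.5, 0, 0, 0], [-0.7, 0, 0, 0], [-0.7, 0, 0, 0], [-0.4, 0, 0.5, 0], [-0.4, 0, 0.7, 0], [-0.3, 0, 0.7, 0], [0, 0, 0, 0]])

```text
t: 46.72
eef_pos: [438.9, -119.0, 282.0]
tcp_rot: [3.131, 0.938, 0.09]
ft_force: [0.3, 0.4, -0.3]
opening: 0.731
```

```bash
python3 - <<'E'
from kin import *
from h import *
go((611.3,-102.2,211.4))
im=read_camera('wrist');cv2.imwrite('pics/w20.png',im[:,:,::-1])
s=read_camera('scene');cv2.imwrite('pics/s20.png',s[:,:,::-1]);crop(s,140,160,310,330,3.5,'pics/s20a.png')
t=read_camera('top');cv2.imwrite('pics/t20.png',t[:,:,::-1])
E
```

```text
t 46.725 p [ 438.9 -119.   282. ] x [ 0.589  0.053 -0.807] y [ 0.099 -0.995  0.006] lean 36.2 op 0.731 F [ 0.3  0.4 -0.3] shift [ 3.187e+00 -2.000e-03 -1.960e+00]
```

View pics/w20.png

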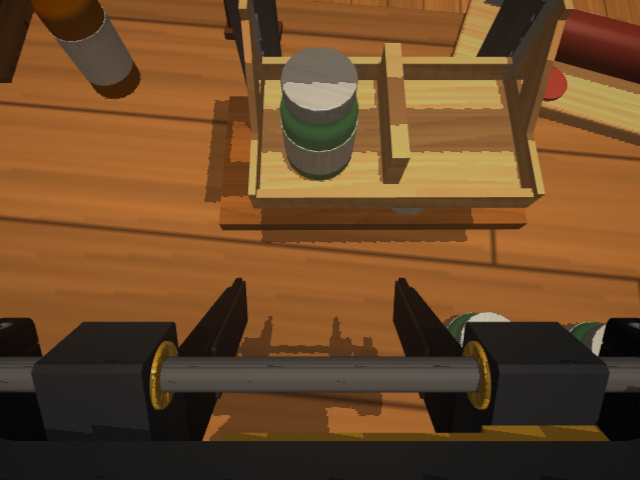

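View pics/s20a.png

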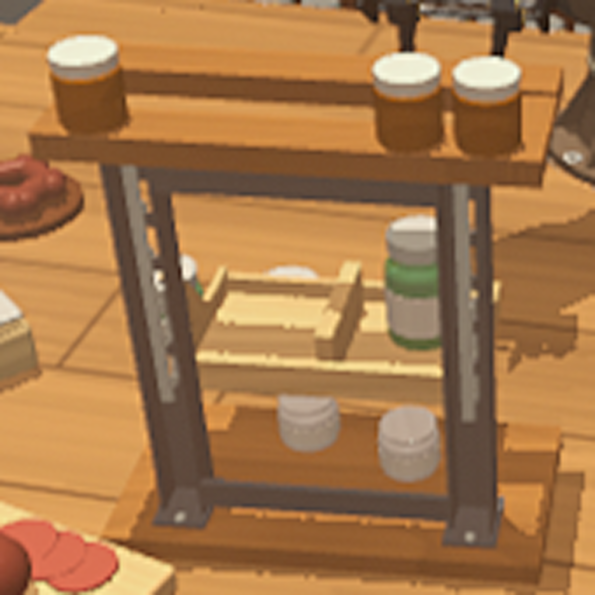

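View pics/t20.png

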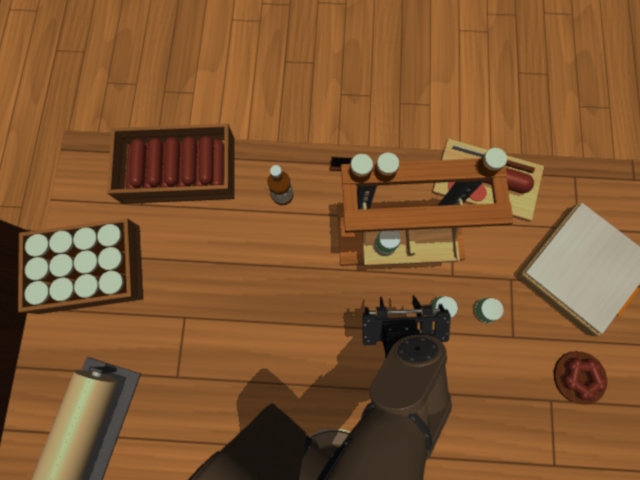

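```bash
python3 - <<'E'
from h import *
im=cv2.imread('pics/w20.png')[:,:,::-1]
crop(im,230,30,400,220,3.8,'pics/w20a.png');crop(im,370,30,560,220,3.8,'pics/w20b.png')
E
```

```text
(no output)
```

View pics/w20a.png

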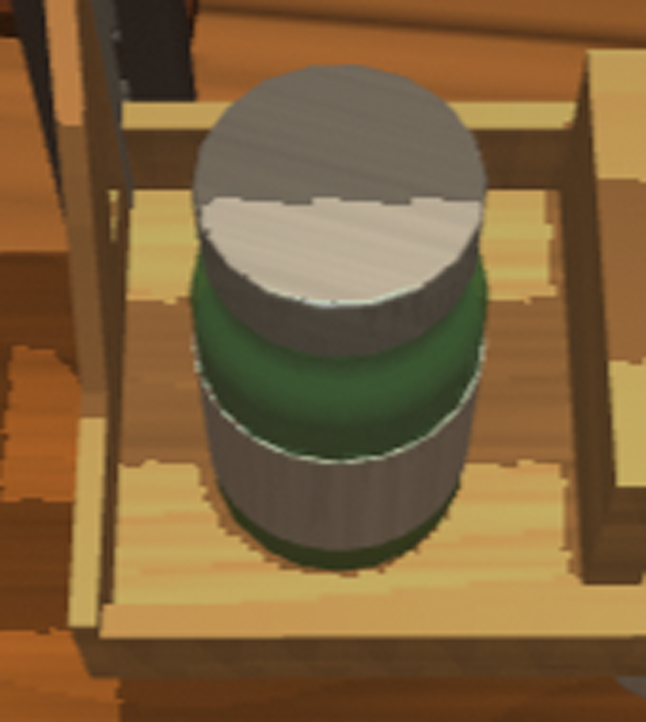

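View pics/w20b.png

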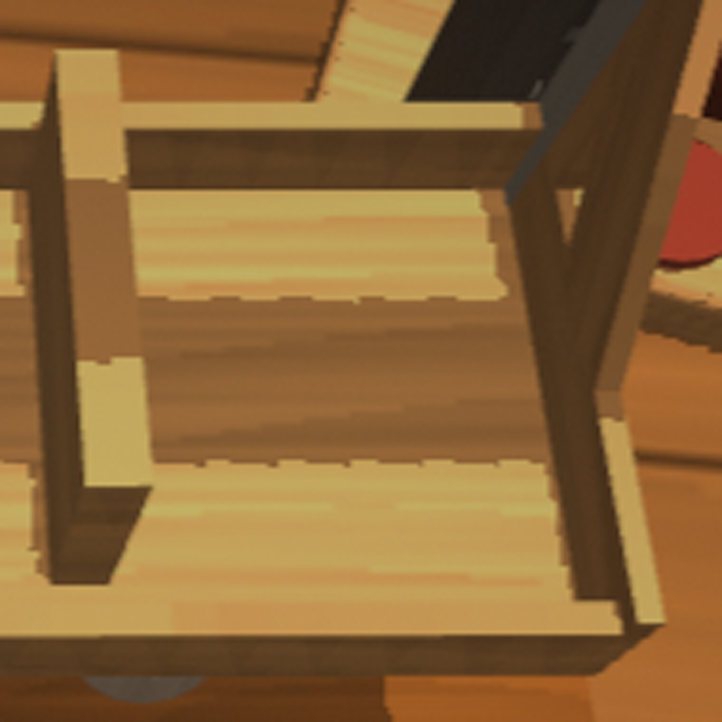

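```bash
python3 - <<'E'
from h import *
A=lambda u,v:sp(u,v,3.8,230,30);B=lambda u,v:sp(u,v,3.8,370,30)
ob=[(B(57,50),(62,7,55)),(B(119,50),(62,-7,55)),(B(84,487),(-50,7,55)),(B(153,487),(-50,-7,55)),(A(69,625),(-70,123,30)),(B(665,625),(-70,-123,30)),(B(541,129),(62,-117,30)),(B(508,189),(62,-117,8)),(B(597,391),(-12,-117,30)),(A(130,189),(62,117,8))]
t,Rt=relfit(ob)
E
```

```text
[[-0.2, -0.3], [-0.4, -0.2], [0.3, -0.1], [0.0, -0.1], [-0.2, 0.3], [0.0, -0.1], [1.3, -0.1], [-0.5, 0.2], [-0.6, 0.4], [0.6, 0.1]]
fit rel [-67.05  -1.54 125.7 ] [-0.0001 -0.0274  0.0011]
```

```bash
python3 - <<'E'
from cell import *
print(job_done())
E
```

```text
the job is handed in; nothing more can be done
None
```

The shelf is hung in the middle slots, the tall jar stands in its left lane, and I handed the job in at about 47 s. The lock strips themselves were never visible, so I only infer that both snapped home.

**How it was done:** I turned the shelf parallel to the stand with the tool pointing down and set it on the counter. The moves cannot tilt the tool directly. I got the 36° lean by pushing against the arm's reach limit, and regripped the divider leaning.

**Trouble on the way:**
- The first regrip failed because the wrist hit a joint limit, and I had to redo the lean.
- The first press failed: the shelf tipped nose-down in the grip. I levelled it against the top of the slots and pressed again.
- At the reach limit joint 3 read about 0.047, just under its stated minimum of 0.05. I do not know whether that counts.

**Checks that the shelf is home:**
- Pressing further gave a hard stop: 14 N with the back edge not moving.
- The height at which the jar touched the floor puts the shelf origin near 125.5 mm and its back near 127 mm.
- There was no sideways tilt, and the front sags about 1 to 1.6°.

**Checks that disagreed:** The camera fits of the hung shelf scattered by a few millimetres. They gave x between -71 and -67 mm and z between 123.5 and 125.7 mm, so one lies just below the 124 mm limit.

**Jar and the rest:** I set the jar down at about 8 N and released it. The last pictures show it upright in the left lane and the gripper clear. The bottle and squat jars look unmoved in the last top view. The tins look unmoved in the last scene view.

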